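# Load the sloping spice rack in number order

## Robot

A 7-joint arm with a two-finger parallel gripper is mounted at the origin on the work surface. World frame = base frame: x ahead of the robot, y to its left, z up, the work surface at z = 0. Lengths are in m, angles in rad, forces in N, time in s.
With the tool pointing down it reaches from about 0.425 to 0.95 m from the base axis. Payload 4.7 kg.
Tool frame: the origin (TCP) lies midway between the tips of the shut fingers; the grasp point (between the pads) lies 19 mm behind it; z points along the fingers, y is the line along which they close (so a half turn about z gives the same grasp; the last joint's range is limited). The gripper opens to 87 mm and grips with 3 to 60 N. Pads are 19 mm wide; open, the fingers measure 117 mm over their backs; the gripper's body (75 mm by 190 mm) begins 51 mm behind the grasp point.
Start: joints at [-1.292, 0.469, -0.049, 1.532, 0.024, 1.141, -0.082], TCP at [0.204, 0.643, 0.197] pointing down, gripper open.
Joint ranges: [-2.59, 2.59], [-0.33, 1.99], [-1.39, 1.29], [0.1, 2.45], [-1.04, 4.18], [0.21, 1.99], [-2.66, 2.66]. Speed limits (rad/s): [2.57, 2.57, 3.14, 3.14, 3.14, 3.14, 3.14].

## Interface

Orientations are given as a unit quaternion [x, y, z, w].
In Python, from bench import * gives the robot as it stands.
- The arm moves only by the tool carry_out, never from a script. Its argument "moves" is a list of rows, each a list of 3 entries, a list of its own where there are three numbers: the finger opening in mm, from 0 to 87, then the shift along the tool's x, y, z in mm, then the turn, a rotation vector about the tool's x, y, z in rad. In form: [[grip, [dx, dy, dz], [wx, wy, wz]], ...]. A call has 1 to 8 rows; each row is the pose to reach, as a shift and turn from the pose commanded when the call began, along the tool's axes at that moment; what a row does not reach only later rows make up. A row lasts 1/10 s, in which the tool goes at most 50 mm and 8.59 degrees, less where a joint would pass 70% of its speed; a pose out of reach is approached as far as the arm can. A call with a gripper value outside its range is refused whole. The fingers move at their own pace and stop on an object; the grip force is fixed at half the most. Time passes only in rows, so rows that repeat a pose let the fingers close. It gives the time, the measured TCP pose, the force, the opening and the grip force at its end, in the units of the state.
- get_obs(): the state, without advancing time (a new reading comes with each control period).
- camera(name): name is "side" or "top" or "wrist"; returns a dict with "img" (420x560x3 uint8, red, green, blue), "range_z" (420x560 float32, m along the optical axis (not along the pixel's ray), 0 where there is no reading), "fx", "fy", "cx", "cy" (pixels), "R" (3x3) and "t" (3): a world point X has camera coordinates R X + t. Camera axes: x right, y down, z forward; pixel columns grow to the right and rows downward; lengths in m; the calibration is good to about 2 mm. A picture is of the moment at which its call begins.
- hand_in(): hands the job in; it is judged then, once.
Trained networks look in the newest picture that a camera, given by its name, has taken for a name from the list of things; names that differ only in an ending like _2 or _b are one class to them, and where a whole thing is asked for, a point or a joint stands for the part that bears it (a point fixed in the world has none). Each returns a list of dicts, best first, with "score" (0 to 1); they miss things now and then, are a little off and sometimes report something else, mostly with a low value. They report only what shows in the picture. A call takes as long as a camera call. They do not tell look-alikes from the thing itself.
- cut_out(thing, camera): "pixels" (420x560 bool, what is visible of it) and "pixel" ([column, row] in pixels, amid what is visible of it).
The state is a dict: "clock": time; "qpos": joint angles; "joint_velocities": joint speeds; "joint_torque": joint torques, N m; "eef_pos": TCP position; "tool_rot": TCP orientation; "ft_force": force on the tool from outside, world axes, zero at the start; "moment": the same for the moment, N m; "grip_width": finger opening in m; "grasp_force": force on a finger pad.
Only numpy, scipy, OpenCV 4.12 (cv2) and the standard library are available. Lean on these libraries where they do the work, as an engineer would, in place of code of your own. Each camera call takes 0.05 s, during which the arm holds its last target. There are 200 camera calls.

## Task

Load the sloping spice rack in number order: first the red-lidded jar into the pocket with one dot, then the yellow-lidded jar into the two-dot pocket, then the green-lidded jar into the three-dot pocket. Lay each jar flat on the slope with its lid at the upper end and push it down the slope until the stiff blue foot plate is felt fully home, finishing each before starting the next; the jars are porcelain, so lay and push them gently, and leave the other kitchen things undisturbed.

Things in the scene. Friction and masses are not known exactly. Their poses are not given: they have to be found in the camera images.
- rack: Fixed sloping bamboo rack, 290 mm wide, 205 mm deep, 115 mm high at its tabs, carrying three steel pockets side by side 88 mm apart. Origin: on the counter under the rack's centre; z up, its x points horizontally from the low front edge (towards the robot) to the high back edge. The slope rises 25 degrees along +x. Porcelain chips if knocked or pressed on it with over 30 N; a slow push of 12 to 18 N is enough.
- pocket1: Fixed steel trough number 1, marked by one black dot (13 mm) on the white level tab at its high back end, 115 mm up. The pockets' order along the rack varies. Origin on the counter, axes as the rack's. Flat floor 60 mm wide, 25 degree slope rising along +x. Its blue foot plate (44 mm wide, 30 high, 8 thick) stands across the trough, facing up the slope.
- pocket1_home (a point): Point in pocket 1, 21 mm off its floor; the floor right below (square to it) is at x -34, y 0, z 53 mm in the pocket's frame. A jar pushed home has the centre of its base end within 18 mm of this point, up or down the slope. Side walls 50 mm apart inside, 5 thick, 26 high off the floor, stand only from 36 mm below to 38 mm above the point along the slope.
- foot1 (a joint): Foot plate of pocket 1: m pushed down the slope: 0 at the start, 0.010 fully home on its hard stop, which is set anywhere from 18 mm below to 18 mm above the home point, differently in each pocket and unmarked: it must be felt. The plate's upper face starts 10 mm up the slope from its stop. About 8 N of friction, no spring: a jar's weight does not move it; it stays where pushed.
- pocket2: Fixed steel trough number 2, marked by two black dots (13 mm) on the white level tab at its high back end, 115 mm up. The pockets' order along the rack varies. Origin on the counter, axes as the rack's. Flat floor 60 mm wide, 25 degree slope rising along +x. Its blue foot plate (44 mm wide, 30 high, 8 thick) stands across the trough, facing up the slope.
- pocket2_home (a point): Point in pocket 2, 21 mm off its floor; the floor right below (square to it) is at x -34, y 0, z 53 mm in the pocket's frame. A jar pushed home has the centre of its base end within 18 mm of this point, up or down the slope. Side walls 50 mm apart inside, 5 thick, 26 high off the floor, stand only from 36 mm below to 38 mm above the point along the slope.
- foot2 (a joint): Foot plate of pocket 2: m pushed down the slope: 0 at the start, 0.010 fully home on its hard stop, which is set anywhere from 18 mm below to 18 mm above the home point, differently in each pocket and unmarked: it must be felt. The plate's upper face starts 10 mm up the slope from its stop. About 8 N of friction, no spring: a jar's weight does not move it; it stays where pushed.
- pocket3: Fixed steel trough number 3, marked by three black dots (13 mm) on the white level tab at its high back end, 115 mm up. The pockets' order along the rack varies. Origin on the counter, axes as the rack's. Flat floor 60 mm wide, 25 degree slope rising along +x. Its blue foot plate (44 mm wide, 30 high, 8 thick) stands across the trough, facing up the slope.
- pocket3_home (a point): Point in pocket 3, 21 mm off its floor; the floor right below (square to it) is at x -34, y 0, z 53 mm in the pocket's frame. A jar pushed home has the centre of its base end within 18 mm of this point, up or down the slope. Side walls 50 mm apart inside, 5 thick, 26 high off the floor, stand only from 36 mm below to 38 mm above the point along the slope.
- foot3 (a joint): Foot plate of pocket 3: m pushed down the slope: 0 at the start, 0.010 fully home on its hard stop, which is set anywhere from 18 mm below to 18 mm above the home point, differently in each pocket and unmarked: it must be felt. The plate's upper face starts 10 mm up the slope from its stop. About 8 N of friction, no spring: a jar's weight does not move it; it stays where pushed.
- red_jar: Square white porcelain spice jar with a red lid and a red band, 120 mm long, 42 x 42 mm across, about 0.24 kg, lying on its side on the counter. Origin: centre of its underside as it lies (21 mm under its axis, mid-length); x points along it to the red lid (the lid is the last 24 mm, same width), away from the robot at the start; z up as it lies.
- red_jar_base (a point): Centre of the base end (the end away from the lid) of the red-lidded jar, on its axis, 60 mm from mid-length.
- yellow_jar: Square white porcelain spice jar with a yellow lid and a yellow band, 120 mm long, 42 x 42 mm across, about 0.24 kg, lying on its side on the counter. Origin: centre of its underside as it lies (21 mm under its axis, mid-length); x points along it to the yellow lid (the lid is the last 24 mm, same width), away from the robot at the start; z up as it lies.
- yellow_jar_base (a point): Centre of the base end (the end away from the lid) of the yellow-lidded jar, on its axis, 60 mm from mid-length.
- green_jar: Square white porcelain spice jar with a green lid and a green band, 120 mm long, 42 x 42 mm across, about 0.24 kg, lying on its side on the counter. Origin: centre of its underside as it lies (21 mm under its axis, mid-length); x points along it to the green lid (the lid is the last 24 mm, same width), away from the robot at the start; z up as it lies.
- green_jar_base (a point): Centre of the base end (the end away from the lid) of the green-lidded jar, on its axis, 60 mm from mid-length.
- baking_dish: Square clear glass baking dish, 180 x 180 x 50 mm, a porcelain spoon in it; bystander. Origin under its centre.
- colander: Orange plastic colander, 200 mm across at the rim, 95 mm high; bystander. Origin under its centre.
- canister: Small stainless canister, 94 mm across, 115 mm high, lid with hinged flap; bystander. Origin under its centre.
- skewer_cup: Blue ceramic cup 80 mm across, 100 mm high, with bamboo skewers up to 215 mm high; bystander. Origin under its centre.
Mind the look-alikes: they are no part of the job. Leave any brown or purple look-alike of the yellow_jar alone.

How it is judged:
On the way, in this order (a step that is already met when the one before it is completed fails the run):
1. the red-lidded jar lies in pocket 1, lid up the slope, its foot plate pushed home (value of joint foot1 above 0.0075 m and distance between red_jar_base and pocket1_home below 0.025 m and y of red_jar_base in the frame of pocket1 between -0.006 and 0.006 m and angle between red_jar's own x axis and vertical between 1.03 and 1.24 rad), for 0.2 s.
2. the yellow-lidded jar lies in pocket 2, lid up the slope, its foot plate pushed home (value of joint foot2 above 0.0075 m and distance between yellow_jar_base and pocket2_home below 0.025 m and y of yellow_jar_base in the frame of pocket2 between -0.006 and 0.006 m and angle between yellow_jar's own x axis and vertical between 1.03 and 1.24 rad), for 0.2 s.
3. the green-lidded jar lies in pocket 3, lid up the slope, its foot plate pushed home (value of joint foot3 above 0.0075 m and distance between green_jar_base and pocket3_home below 0.025 m and y of green_jar_base in the frame of pocket3 between -0.006 and 0.006 m and angle between green_jar's own x axis and vertical between 1.03 and 1.24 rad), for 0.2 s.
At the end, for the whole second after the job is handed in: Red jar in pocket 1, yellow in pocket 2, green in pocket 3, each lying along the slope (within 0.1 rad of the pocket's 25 degrees) with its lid uppermost, its base centre within 25 mm of the pocket's home point and 6 mm of its centre line, its foot plate pushed at least 7.5 of 10 mm, and at rest (all of step 1 and all of step 2 and all of step 3 and linear speed of each of red_jar, yellow_jar, green_jar below 0.02 m/s); the robot touches nothing.
It fails at once if a bystander was shoved more than 25 mm or tipped over (distance of any of baking_dish, colander, canister, skewer_cup from where it was at the start of the episode above 0.025 m or angle between any of baking_dish, colander, canister, skewer_cup's own z axis and vertical above 0.5 rad).
It fails at once if a porcelain jar was knocked or pressed against the rack with more than 32 N (contact force between any of red_jar, yellow_jar, green_jar and pocket1 above 32 N or contact force between any of red_jar, yellow_jar, green_jar and pocket2 above 32 N or contact force between any of red_jar, yellow_jar, green_jar and pocket3 above 32 N or contact force between any of red_jar, yellow_jar, green_jar and rack above 32 N).
It also fails if it takes over 72 s, if anything falls off the work surface, if the arm or the gripper's body presses on something with over 40 N, if the wrist force passes 120 N, or if a joint passes its speed limit or range.

## Working session

There is one attempt and no reset: what is moved stays moved. The work goes in short steps, Python scripts to look and compute and a tool call to move; the robot and the scene stay as the last step left them, time stands still between calls to the robot, and variables do not carry over. Pictures are saved under pics/ and viewed, at most 10 in all, crops included, and the job is handed in when it is done.

Besides the shell and the picture viewer there is one more tool, called after "Emit:" in YAML: its name, and indented under it one key for each argument. carry_out: Moves the arm, as the interface text tells. Its arguments: {"type":"object","properties":{"moves":{"type":"array","items":{"type":"array"}}},"required":["moves"]}

```bash
ls; mkdir -p pics
cat > h.py <<'E'
from bench import *
import numpy as np, cv2
from scipy.spatial.transform import Rotation as Ro
def pts(c,mask):
    v,u=np.nonzero(mask&(c["range_z"]>0)); z=c["range_z"][v,u]
    P=np.stack([(u-c["cx"])/c["fx"]*z,(v-c["cy"])/c["fy"]*z,z],1)
    return (P-c["t"])@c["R"]
def save(c,n): cv2.imwrite(f"pics/{n}.png",c["img"][:,:,::-1])
E
python3 - <<'E'
from h import *
o=get_obs(); print({k:np.round(v,3) for k,v in o.items()})
ims=[]
for n in ("top","side"):
    c=camera(n); ims.append(c["img"]); print(n,c["fx"],np.round(-c["R"].T@c["t"],3),np.round(c["R"],2).tolist())
    for t in ["pocket1","pocket2","pocket3","red_jar","yellow_jar","green_jar","rack","colander","canister","skewer_cup","baking_dish"]:
        for d in cut_out(t,n)[:5]:
            p=pts(c,d["pixels"])
            if len(p): print(t,round(d["score"],2),np.round(d["pixel"]),np.round(np.median(p,0),3),np.round(p.min(0),3),np.round(p.max(0),3))
save({"img":ims[0]},"top0");save({"img":ims[1]},"side0")
E
```

```text
pics
{'clock': np.float64(0.0), 'qpos': array([-1.292,  0.47 , -0.049,  1.534,  0.024,  1.141, -0.082]), 'joint_velocities': array([-0.   , -0.   ,  0.   ,  0.001,  0.002, -0.   , -0.001]), 'joint_torque': array([ 1.0000e-03, -5.0797e+01, -8.1000e-02, -2.3616e+01, -6.1000e-02,
        3.8000e-02,  0.0000e+00]), 'eef_pos': array([0.204, 0.643, 0.196]), 'tool_rot': array([ 0.153,  0.988, -0.001, -0.   ]), 'ft_force': array([-0.253,  1.075, -0.112]), 'moment': array([-0.   , -0.002,  0.035]), 'grasp_force': np.float64(0.0), 'grip_width': np.float64(0.087)}
top 389.9399958038554 [ 0.436 -0.044  1.237] [[-0.02, -1.0, -0.02], [-1.0, 0.02, -0.09], [0.09, 0.02, -1.0]]
pocket1 0.8 [209. 171.] [0.655 0.176 0.086] [ 0.562  0.078 -0.005] [0.769 0.288 0.122]
pocket1 0.8 [160. 203.] [0.559 0.324 0.085] [ 0.468  0.222 -0.004] [0.653 0.458 0.12 ]
pocket1 0.75 [188. 186.] [0.608 0.25  0.085] [ 0.518  0.151 -0.007] [0.714 0.365 0.121]
pocket2 0.8 [209. 171.] [0.655 0.176 0.086] [ 0.562  0.078 -0.005] [0.769 0.288 0.122]
pocket2 0.8 [160. 203.] [0.559 0.324 0.085] [ 0.468  0.222 -0.004] [0.653 0.458 0.
[... 2873 characters left out ...]
 0.042] [ 0.288 -0.466 -0.   ] [ 0.378 -0.312  0.048]
yellow_jar 0.76 [215. 212.] [0.331 0.084 0.036] [ 0.276  0.04  -0.   ] [0.389 0.225 0.049]
green_jar 0.67 [274. 230.] [ 0.509 -0.066  0.038] [ 0.452 -0.104  0.001] [ 0.569 -0.009  0.048]
rack 0.8 [304. 192.] [0.629 0.157 0.031] [ 0.444  0.06  -0.001] [0.756 0.36  0.117]
colander 0.62 [358. 214.] [ 0.769 -0.069  0.061] [ 0.66  -0.237 -0.001] [0.858 0.145 0.099]
canister 0.91 [325. 338.] [ 0.498 -0.537  0.108] [ 0.461 -0.56  -0.002] [ 0.563 -0.39   0.12 ]
skewer_cup 0.61 [228. 156.] [0.412 0.395 0.074] [ 0.375  0.381 -0.466] [0.617 2.024 0.204]
baking_dish 0.67 [380. 284.] [ 0.722 -0.364  0.016] [ 0.624 -0.456 -0.002] [ 0.847 -0.249  0.055]
```

View pics/top0.png

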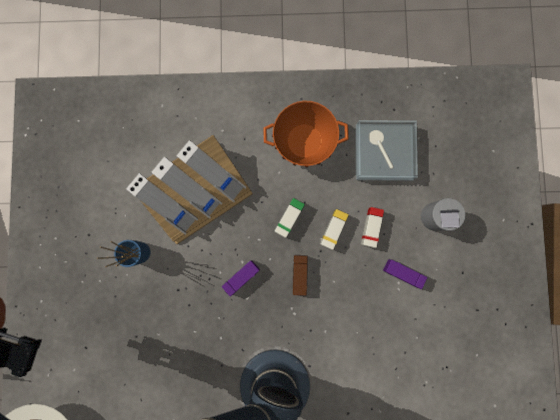

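View pics/side0.png

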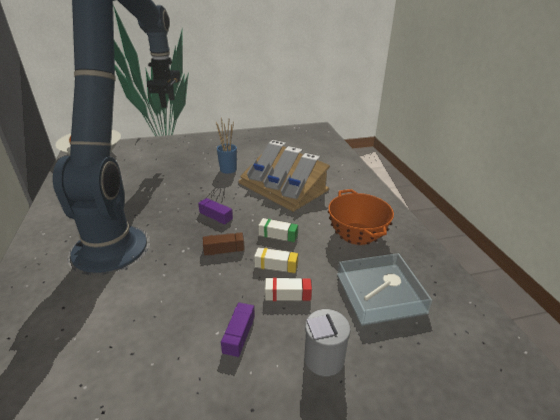

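The top view shows the red jar at (373,227), yellow at (335,229) and green at (290,217). The rack tabs are at (137,184), (162,167) and (187,152). Next I enlarge the tabs to count dots, and fit the poses.

Run:
```python
from h import *
c=camera("top"); im=c["img"]
crop=cv2.resize(im[135:245,120:255],None,fx=5,fy=5,interpolation=cv2.INTER_CUBIC); save({"img":crop},"tabs")
def rect(p): return cv2.minAreaRect((p[:,:2]*1000).astype(np.float32))
for t in ["red_jar","yellow_jar","green_jar"]:
    d=cut_out(t,"top")[0]; p=pts(c,d["pixels"]); p=p[p[:,2]>.036]; r=rect(p); b=cv2.boxPoints(r)
    # lid dir via colour pixels
    hsv=cv2.cvtColor(im,cv2.COLOR_RGB2HSV); m=d["pixels"]&(hsv[:,:,1]>120); q=pts(c,m);
    print(t,d["pixel"],np.round(r[0],1),np.round(r[1],1),round(r[2],1),"medz",np.median(p[:,2]).round(4),"colour c",np.round(q.mean(0)*1000))
# whole-scene points for rack
P=pts(c,np.ones(im.shape[:2],bool)); 
sel=(P[:,0]>.4)&(P[:,0]<.8)&(P[:,1]>.04)&(P[:,1]<.40)&(P[:,2]>.02)&(P[:,2]<.13)
for d in cut_out("pocket1","top")[:3]:
    p=pts(c,d["pixels"]); r=rect(p); 
    tab=p[(p[:,2]>.111)&(p[:,2]<.119)]; rt=rect(tab)
    print("pk",d["pixel"],np.round(r[0]),np.round(r[1]),r[2], "tab",np.round(rt[0],1),np.round(rt[1]),rt[2])
hsv=cv2.cvtColor(im,cv2.COLOR_RGB2HSV)
m=(hsv[:,:,0]>100)&(hsv[:,:,0]<125)&(hsv[:,:,1]>140); m[:,:170]=0;m[:,260:]=0
n,l,s,ce=cv2.connectedComponentsWithStats(m.astype(np.uint8))
for i in range(1,n):
    if s[i,4]>20:
        p=pts(c,l==i); r=rect(p); print("foot",ce[i].round(),s[i,4],p.mean(0).round(4),np.round(r[1]),r[2])
```

```text
red_jar [374.5, 227.2] [ 477.3 -313.9] [ 42.9 118.6] 75.5 medz 0.0416 colour c [ 501. -317.   40.]
yellow_jar [243.7, 274.5] [329.9  95.3] [ 41.7 119.6] 41.0 medz 0.0415 colour c [330.  95.  41.]
green_jar [288.7, 216.9] [511.9 -58.4] [ 41.3 118.6] 59.0 medz 0.0414 colour c [535. -73.  41.]
pk [158.5, 204.1] [555. 327.] [217.  76.] 52.67620086669922 tab [607.3 381.6] [50. 59.] 49.73649215698242
pk [207.7, 169.0] [663. 184.] [235.  64.] 47.09336471557617 tab [703.3 230.6] [52. 59.] 52.22480392456055
pk [188.6, 189.6] [604. 248.] [209.  67.] 50.09577178955078 tab [657.8 309.2] [45. 58.] 49.703468322753906
foot [226. 183.] 54 [0.6143 0.1307 0.0834] [16. 40.] 48.58401870727539
foot [208. 205.] 55 [0.5518 0.186  0.0729] [16. 40.] 51.29367446899414
foot [179. 217.] 54 [0.5153 0.2726 0.0813] [14. 47.] 51.55245590209961
```

View pics/tabs.png

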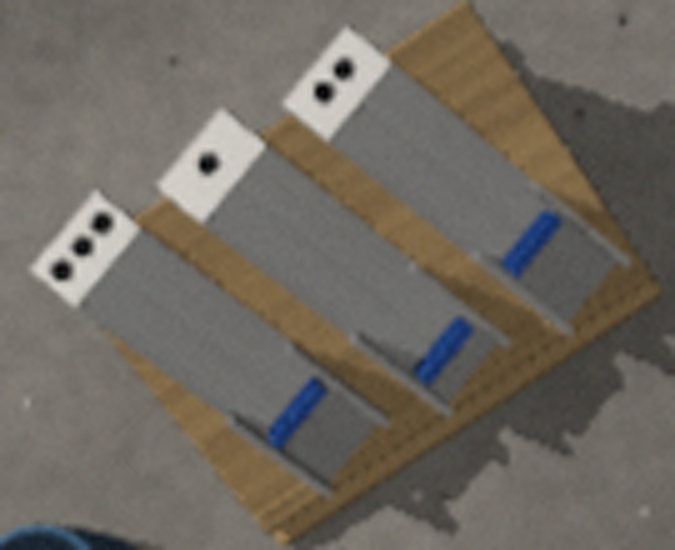

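The tabs read, left to right in the image, three dots, one dot, two dots. The pocket axes look skewed against the rack outline, so I check this in 3D.

```bash
cat >> h.py <<'E'
def plane(p):
    A=np.c_[p[:,:2],np.ones(len(p))]; k=np.ones(len(p),bool)
    for _ in range(6):
        s=np.linalg.lstsq(A[k],p[k,2],rcond=None)[0]; r=p[:,2]-A@s; k=abs(r)<max(.0025,np.median(abs(r[k]))*1.5)
    return s,k
def ang(s): return np.degrees(np.arctan2(s[1],s[0])).round(1),np.degrees(np.arctan(np.hypot(s[0],s[1]))).round(1)
E
python3 - <<'E'
from h import *
for n in ("top","side"):
    c=camera(n); hsv=cv2.cvtColor(c["img"],cv2.COLOR_RGB2HSV)
    for d in cut_out("pocket1",n)[:3]:
        e=cv2.erode(d["pixels"].astype(np.uint8),np.ones((3,3)))>0
        p=pts(c,e); q=p[(p[:,2]<.106)&(p[:,2]>.06)&(p[:,0]>.45)]; s,k=plane(q)
        r=cv2.minAreaRect((q[k][:,:2]*1000).astype(np.float32))
        m=d["pixels"]&(hsv[:,:,2]>170)&(hsv[:,:,1]<40); t=pts(c,m); t=t[(t[:,2]>.11)&(t[:,2]<.12)]
        rt=cv2.minAreaRect((t[:,:2]*1000).astype(np.float32))
        print(n,"floor",ang(s),k.sum(),np.round(s,4),"rect",np.round(r[0]),np.round(r[1]),round(r[2],1),"whitetab",t.mean(0).round(4),np.round(rt[0],1),np.round(rt[1]),round(rt[2],1))
    d=cut_out("rack",n)[0]; w=d["pixels"]&(hsv[:,:,0]>8)&(hsv[:,:,0]<25)&(hsv[:,:,1]>80)
    p=pts(c,w); p=p[(p[:,2]>.015)&(p[:,0]>.43)]; s,k=plane(p); print(n,"wood",ang(s),k.sum(),np.round(s,3)); q=p[k]
    r=cv2.minAreaRect((q[:,:2]*1000).astype(np.float32)); print(np.round(cv2.boxPoints(r)).tolist(),np.round(r[1]),r[2])
E
```

```text
top floor (np.float64(48.4), np.float64(23.8)) 431 [ 0.2931  0.3297 -0.1665] rect [655. 175.] [112.  55.] 50.3 whitetab [0.7066 0.2395 0.114 ] [707.1 240.2] [35. 58.] 49.7
top floor (np.float64(50.9), np.float64(22.3)) 399 [ 0.2589  0.319  -0.1644] rect [560. 324.] [115.  53.] 51.6 whitetab [0.6117 0.3875 0.1139] [612.6 387.7] [36. 59.] 49.2
top floor (np.float64(48.4), np.float64(23.5)) 424 [ 0.2882  0.3247 -0.1727] rect [608. 250.] [112.  54.] 49.8 whitetab [0.6593 0.3137 0.1142] [659.6 314.1] [35. 57.] 50.3
top wood (np.float64(32.6), np.float64(25.0)) 1410 [ 0.392  0.251 -0.225]
[[439.0, 301.0], [594.0, 58.0], [757.0, 163.0], [601.0, 405.0]] [193. 288.] 32.712318420410156
side floor (np.float64(24.4), np.float64(15.0)) 112 [ 0.244   0.1108 -0.0906] rect [637. 152.] [156.  59.] 48.8 whitetab [0.7042 0.2385 0.1172] [707.  239.6] [36. 57.] 53.1
side floor (np.float64(25.4), np.float64(16.3)) 93 [ 0.2643  0.1256 -0.1042] rect [590. 230.] [156.  56.] 50.9 whitetab [0.6587 0.3154 0.1166] [660.6 317.4] [37. 57.] 48.7
side floor (np.float64(30.9), np.float64(15.0)) 96 [ 0.2291  0.1372 -0.0836] rect [539. 304.] [157.  58.] 53.2 whitetab [0.61   0.3799 0.1175] [610.2 382.7] [26. 52.] 59.0
side wood (np.float64(33.5), np.float64(25.6)) 512 [ 0.4    0.265 -0.232]
[[435.0, 302.0], [591.0, 57.0], [757.0, 164.0], [601.0, 408.0]] [197. 290.] 32.635311126708984
```

```bash
cat >> h.py <<'E'
# tool orientation: jar axis yaw (deg), slope pitch (deg); tool x = -jar x, tool z into the surface
def tool(yaw,pitch):
    y,p=np.radians([yaw,pitch]); jx=np.array([np.cos(y)*np.cos(p),np.sin(y)*np.cos(p),np.sin(p)])
    jy=np.array([-np.sin(y),np.cos(y),0]); n=np.cross(jx,jy); return np.c_[-jx,jy,-n]
def go(pos,R,o=None):
    """print shift/turn to reach TCP pos,R (m) from the present pose"""
    o=o or get_obs(); R0=Ro.from_quat(o["tool_rot"]).as_matrix()
    print("shift",np.round(R0.T@(np.array(pos)-o["eef_pos"])*1000,1).tolist(),"turn",np.round(Ro.from_matrix(R0.T@R).as_rotvec(),3).tolist())
def grasp2tcp(g,R): return np.array(g)+.019*R[:,2]
E
python3 - <<'E'
from h import *
o=get_obs(); go([.204,.643,.45],tool(-17.6,0)); go([.48,.2,.45],tool(-17.6,0))
c=camera("top")
d=[d for d in cut_out("yellow_jar","top")]
for e in d:
    p=pts(c,e["pixels"]); p=p[p[:,2]>.036]; r=cv2.minAreaRect((p[:,:2]*1000).astype(np.float32)); print(e["pixel"],np.round(r[0],1),np.round(r[1]),round(r[2],1))
E
```

```text
shift [0.4, -0.4, -252.6] turn [0.0, -0.0, -0.001]
shift [-396.9, -339.0, -252.7] turn [0.0, -0.0, -0.001]
[297.2, 276.9] [336.2 -86.6] [ 41. 119.] 86.2
[409.0, 271.6] [ 333.4 -406.8] [122.  41.] 62.3
[239.7, 275.9] [329.7  95.3] [ 42. 120.] 40.9
[334.2, 227.4] [ 473.1 -195.4] [ 42. 120.] 64.6
```

Emit:
carry_out:
  moves:
    - [60,[0,0,-250],[0,0,0]]
    - [60,[0,0,-250],[0,0,0]]
    - [60,[0,0,-250],[0,0,0]]
    - [60,[0,0,-250],[0,0,0]]
    - [60,[0,0,-250],[0,0,0]]
    - [60,[-397,-339,-250],[0,0,0]]
    - [60,[-397,-339,-250],[0,0,0]]
    - [60,[-397,-339,-250],[0,0,0]]

```text
clock: 2.65
eef_pos: [0.2844, 0.5146, 0.4477]
tool_rot: [0.153, 0.988, 0.0, 0.0]
ft_force: [1.5, -0.0, 0.1]
grip_width: 0.0599
grasp_force: 0.0
```

Run:
```python
from h import *
o=get_obs(); print(o["clock"],o["eef_pos"],o["qpos"].round(2)); go([.48,.2,.45],tool(-17.6,0))
```

```text
2.65 [0.28441688 0.51455924 0.44768005] [-1.14  0.22  0.01  1.34 -0.    1.59  0.13]
shift [-281.5, -240.7, -2.4] turn [0.001, 0.0, 0.0]
```

Emit:
carry_out:
  moves:
    - [60,[-281,-241,0],[0,0,0]]
    - [60,[-281,-241,0],[0,0,0]]
    - [60,[-281,-241,0],[0,0,0]]
    - [60,[-281,-241,0],[0,0,0]]
    - [60,[-281,-241,0],[0,0,0]]
    - [60,[-281,-241,0],[0,0,0]]
    - [60,[-281,-241,0],[0,0,0]]
    - [60,[-281,-241,0],[0,0,0]]

```text
clock: 3.45
eef_pos: [0.4808, 0.1952, 0.4479]
tool_rot: [0.157, 0.988, -0.0, 0.001]
ft_force: [1.1, -0.6, -0.3]
grip_width: 0.0601
grasp_force: 0.0
```

Run:
```python
from h import *
o=get_obs(); print(o["clock"],o["eef_pos"],o["qpos"].round(2))
c=camera("wrist"); save(c,"w1"); print(np.round(-c["R"].T@c["t"],3),c["R"].round(2).tolist(),c["fx"])
R=tool(-14.5,0); go([.50,-.12,.40],R); go(grasp2tcp([.477,-.314,.15],R),R)
```

```text
3.45 [0.48075992 0.1952476  0.44791168] [-0.72  0.08  0.28  1.5  -0.02  1.56  0.81]
[0.406 0.22  0.635] [[0.31, 0.95, 0.0], [0.91, -0.3, 0.29], [0.27, -0.09, -0.96]] 348.9828340362065
shift [-115.6, -292.1, 48.5] turn [-0.001, 0.003, -0.066]
shift [-153.8, -483.2, 317.9] turn [-0.001, 0.003, -0.066]
```

View pics/w1.png

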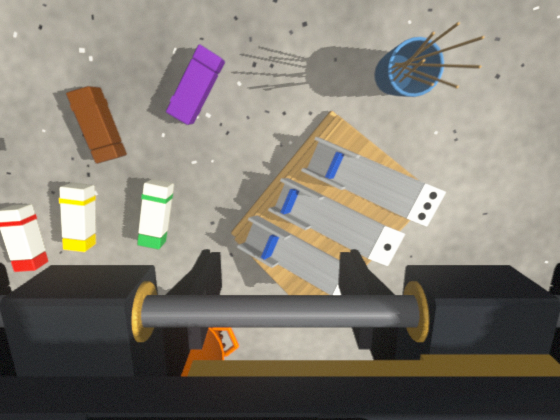

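The wrist view shows the rack clearly, with the pocket feet near (335,165), (290,200) and (270,245). I fit the pocket frames from its depth.

```bash
cat > fit.py <<'E'
from h import *
def fit(c,verbose=True):
    P=pts(c,np.ones(c["range_z"].shape,bool))
    T={"1":[.660,.315],"2":[.707,.2395],"3":[.6115,.387]}; out={}
    for k,t in T.items():
        t=np.array(t); psi=np.radians(50.5); 
        u=np.array([np.cos(psi),np.sin(psi)]); v=np.array([-u[1],u[0]])
        for it in range(3):
            d=P[:,:2]-t; s=d@u; l=d@v; z=P[:,2]
            f=(abs(l)<18)&(s>-105)&(s<-.03)&(z<.107)&(z>.055)
            A=z-np.tan(np.radians(25))*s; f&=abs(s+.075)<.045
            b=np.median(A[f]); h=(A-b)*np.cos(np.radians(25))      # perp height over floor
            w=(h>.022)&(h<.0275)&(s<-.07)&(s>-.2)
            L=w&(abs(l-.0275)<.007); Rr=w&(abs(l+.0275)<.007)
            if L.sum()<8 or Rr.sum()<8: break
            aL=np.polyfit(s[L],l[L],1); aR=np.polyfit(s[Rr],l[Rr],1)
            dp=(aL[0]*L.sum()+aR[0]*Rr.sum())/(L.sum()+Rr.sum()); mid=(l[L].mean()+l[Rr].mean())/2
            psi_n=psi+np.arctan(dp); sc=(s[L].mean()+s[Rr].mean())/2
            c0=t+u*sc+v*mid; psi=psi_n; u=np.array([np.cos(psi),np.sin(psi)]); v=np.array([-u[1],u[0]]); t=c0-u*sc
        # floor slope free
        g,kk=plane(P[f]); 
        # home: floor z=.053 
        sh=(.053-b)/np.tan(np.radians(25)); home=np.r_[t+u*sh,.053]
        ft=(h>.0275)&(h<.034)&(abs(l)<.018)&(s<-.08)&(s>-.2)
        ss=(s-sh)/np.cos(np.radians(25))+0*h
        out[k]=(home,np.degrees(psi))
        if verbose: print(k,"home floor",home.round(4),"psi",np.degrees(psi).round(2),"n",L.sum(),Rr.sum(),"gap",(l[L].mean()-l[Rr].mean()).round(4),"slopes",aL[0].round(3),aR[0].round(3),"foot top s(slope) ",np.round([ss[ft].min(),ss[ft].max()],4) if ft.any() else None,"wall s",np.round(np.percentile(ss[L],[2,98]),3),"floor",ang(g))
    return out
if __name__=="__main__":
    for n in ("wrist","top"):
        print(n); fit(camera(n))
E
python3 fit.py
```

```text
wrist
1 home floor [0.5658 0.2035 0.053 ] psi 49.99 n 136 129 gap 0.0547 slopes 0.0 -0.001 foot top s(slope)  [-0.031  -0.0207] wall s [-0.049  0.021] floor (np.float64(37.4), np.float64(21.3))
2 home floor [0.626 0.147 0.053] psi 49.39 n 41 49 gap 0.0549 slopes -0.005 0.004 foot top s(slope)  [-0.0174 -0.0143] wall s [-0.068  0.003] floor (np.float64(38.0), np.float64(21.2))
3 home floor [0.5149 0.273  0.053 ] psi 49.85 n 152 147 gap 0.0548 slopes -0.001 0.001 foot top s(slope)  [-0.0057  0.0029] wall s [-0.044  0.028] floor (np.float64(37.3), np.float64(22.4))
top
1 home floor [0.5649 0.1994 0.053 ] psi 50.03 n 32 32 gap 0.055 slopes -0.008 0.008 foot top s(slope)  [-0.0286 -0.0205] wall s [-0.048  0.022] floor (np.float64(42.6), np.float64(18.7))fit.py:27: RuntimeWarning: Mean of empty slice.
  if verbose: print(k,"home floor",home.round(4),"psi",np.degrees(psi).round(2),"n",L.sum(),Rr.sum(),"gap",(l[L].mean()-l[Rr].mean()).round(4),"slopes",aL[0].round(3),aR[0].round(3),"foot top s(slope) ",np.round([ss[ft].min(),ss[ft].max()],4) if ft.any() else None,"wall s",np.round(np.percent
[... 243 characters left out ...]
f verbose: print(k,"home floor",home.round(4),"psi",np.degrees(psi).round(2),"n",L.sum(),Rr.sum(),"gap",(l[L].mean()-l[Rr].mean()).round(4),"slopes",aL[0].round(3),aR[0].round(3),"foot top s(slope) ",np.round([ss[ft].min(),ss[ft].max()],4) if ft.any() else None,"wall s",np.round(np.percentile(ss[L],[2,98]),3),"floor",ang(g))
                                                                                                                                                                                                                                                                                             ~~~~~~~~~~~~~^^^^^^^^^^^^^^
IndexError: index -1 is out of bounds for axis 0 with size 0
```

Emit:
carry_out:
  moves:
    - [60,[-115,-290,40],[0,0,-0.066]]
    - [60,[-115,-290,40],[0,0,-0.066]]
    - [60,[-115,-290,40],[0,0,-0.066]]
    - [60,[-115,-290,40],[0,0,-0.066]]
    - [60,[-115,-290,40],[0,0,-0.066]]
    - [60,[-115,-290,40],[0,0,-0.066]]
    - [60,[-150,-430,100],[0,0,-0.066]]
    - [60,[-150,-430,100],[0,0,-0.066]]

```text
clock: 4.4
eef_pos: [0.4952, -0.1882, 0.3726]
tool_rot: [0.118, 0.993, 0.001, 0.001]
ft_force: [0.7, 0.5, 0.2]
grip_width: 0.0599
grasp_force: 0.0
```

```bash
sed -i 's/abs(l)<18)&(s>-105)/abs(l)<.018)\&(s>-.105)/; s/("wrist","top")/("top",)/; s/np.percentile(ss\[L\],\[2,98\])/np.percentile(ss[L|Rr],[2,98])/; s/if L.sum()<8 or Rr.sum()<8: break/if L.sum()<8 or Rr.sum()<8: print(k,"few",L.sum(),Rr.sum(),b); break/' fit.py
sed -i 's/        if verbose/        if verbose and L.sum()>7/' fit.py
python3 fit.py
python3 - <<'E'
from h import *
R=tool(-14.5,0); u=-R[:,0]
c=camera("wrist"); hsv=cv2.cvtColor(c["img"],cv2.COLOR_RGB2HSV)
for d in cut_out("red_jar","wrist")[:2]:
    p=pts(c,d["pixels"]); p=p[p[:,2]>.036]; r=cv2.minAreaRect((p[:,:2]*1000).astype(np.float32)); print(d["score"],d["pixel"],np.round(r[0],1),np.round(r[1]),round(r[2],1),np.median(p[:,2]))
g=np.array([.4775,-.314,.028])+.025*u
o=get_obs(); print(o["eef_pos"]); go(grasp2tcp(g+[0,0,.08],R),R); go(grasp2tcp(g,R),R)
E
```

```text
top
1 home floor [0.5663 0.2011 0.053 ] psi 49.97 n 31 26 gap 0.0551 slopes -0.004 0.005 foot top s(slope)  [-0.031  -0.0209] wall s [-0.049  0.021] floor (np.float64(41.2), np.float64(25.1))
2 home floor [0.6133 0.1269 0.053 ] psi 50.2 n 35 27 gap 0.055 slopes 0.004 -0.01 foot top s(slope)  [-0.0041  0.0052] wall s [-0.049  0.022] floor (np.float64(48.2), np.float64(24.2))
3 home floor [0.5182 0.2742 0.053 ] psi 50.1 n 32 31 gap 0.0544 slopes 0.012 -0.013 foot top s(slope)  [-0.0111 -0.0024] wall s [-0.047  0.023] floor (np.float64(51.7), np.float64(25.0))
0.63 [374.5, 148.9] [511.8 -56.5] [ 42. 120.] 59.5 0.04167147113105697
0.56 [203.8, 171.7] [ 477.4 -311.8] [ 43. 120.] 76.1 0.04149689967823711
[ 0.49346497 -0.18987619  0.37171142]
shift [-40.4, -124.4, 282.6] turn [-0.0, -0.002, 0.007]
shift [-40.6, -124.4, 362.6] turn [-0.0, -0.002, 0.007]
```

Emit:
carry_out:
  moves:
    - [60,[-40,-123,240],[0,0,0]]
    - [60,[-40,-123,240],[0,0,0]]
    - [60,[-40,-123,240],[0,0,0]]
    - [60,[-40,-123,240],[0,0,0]]
    - [60,[-40,-123,240],[0,0,0]]
    - [60,[-40,-123,240],[0,0,0]]
    - [60,[-40,-123,300],[0,0,0]]
    - [60,[-40,-123,300],[0,0,0]]

```text
clock: 5.35
eef_pos: [0.5027, -0.3125, 0.0679]
tool_rot: [0.119, 0.993, 0.003, -0.004]
ft_force: [-0.2, 1.0, -0.2]
grip_width: 0.0603
grasp_force: 0.0
```

Run:
```python
from h import *
R=tool(-14.3,0); u=-R[:,0]
g=np.array([.4775,-.313,.028])+.025*u
o=get_obs(); print(o["eef_pos"],o["qpos"].round(2)); go(grasp2tcp(g,R),R)
```

```text
[ 0.50273008 -0.31252509  0.0679215 ] [ 0.07  0.53  0.57  1.88 -0.38  0.85  2.16]
shift [-1.1, -7.0, 58.9] turn [0.004, -0.009, 0.012]
```

Emit:
carry_out:
  moves:
    - [60,[0,0,30],[0,0,0]]
    - [60,[0,0,30],[0,0,0]]
    - [60,[0,0,30],[0,0,0]]

```text
clock: 5.65
eef_pos: [0.5053, -0.3165, 0.0439]
tool_rot: [0.119, 0.993, 0.0, 0.0]
ft_force: [0.4, -0.9, 0.7]
grip_width: 0.0598
grasp_force: 0.0
```

Run:
```python
from h import *
R=tool(-14.3,0); u=-R[:,0]
g=np.array([.4775,-.313,.028])+.025*u
o=get_obs(); print(o["eef_pos"],o["qpos"].round(2)); go(grasp2tcp(g,R),R)
```

```text
[ 0.50531417 -0.31648033  0.04392185] [ 0.09  0.57  0.55  1.89 -0.41  0.8   2.19]
shift [2.9, -3.5, 34.9] turn [0.001, 0.001, 0.01]
```

Emit:
carry_out:
  moves:
    - [60,[3,-3,34],[0,0,0.01]]
    - [60,[3,-3,34],[0,0,0.01]]
    - [60,[3,-3,34],[0,0,0.01]]
    - [36,[3,-3,34],[0,0,0.01]]
    - [36,[3,-3,34],[0,0,0.01]]
    - [36,[3,-3,34],[0,0,0.01]]
    - [36,[3,-3,34],[0,0,0.01]]
    - [36,[3,-3,34],[0,0,0.01]]

```text
clock: 6.45
eef_pos: [0.5011, -0.3197, 0.0098]
tool_rot: [0.126, 0.992, 0.0, 0.001]
ft_force: [0.8, 1.8, 6.0]
grip_width: 0.0418
grasp_force: 30.0
```

Run:
```python
from h import *
o=get_obs(); print(o["eef_pos"],o["tool_rot"].round(3),o["grasp_force"],o["ft_force"])
```

```text
[ 0.50111218 -0.3197404   0.00978657] [0.126 0.992 0.    0.001] 30.001503825187683 [0.84042313 1.83215444 5.97547353]
```

```bash
cat >> h.py <<'E'
YAW=50.0
HOME={1:[.5652,.2015,.053],2:[.6130,.1275,.053],3:[.5175,.2748,.053]}
def pocket(k,sig,h,along,tip,lat=0):
    """TCP pose for a jar with base sig (m) up slope from home, h off the floor; grasp along mid->lid, tip height above underside"""
    R=tool(YAW,25); U,V,N=-R[:,0],R[:,1],-R[:,2]
    return np.array(HOME[k])+(sig+.06+along)*U+lat*V+(h+tip)*N, R
def loc(k,along,tip):
    o=get_obs(); R=tool(YAW,25); p,_=pocket(k,0,0,along,tip); d=R.T@(o["eef_pos"]-p)*1000
    Rm=Ro.from_quat(o["tool_rot"]).as_matrix(); f=R.T@o["ft_force"]
    print("t",o["clock"].round(2),"sig %.1f lat %.1f h %.1f"%(-d[0],d[1],-d[2]),"roterr",np.round(Ro.from_matrix(R.T@Rm).as_rotvec(),3),"force upslope %.1f lat %.1f normal %.1f"%(-f[0],f[1],-f[2]),"gw",o["grip_width"].round(4),o["grasp_force"].round(1),"q",o["qpos"].round(2))
E
python3 - <<'E'
from h import *
o=get_obs(); p,R=pocket(1,.042,.10,.0245,.0098)
go(o["eef_pos"]+[0,0,.30],Ro.from_quat(o["tool_rot"]).as_matrix()); go(p+[0,0,.12],R); go(p,R); print(p)
E
```

```text
shift [-0.4, 0.3, -300.0] turn [0.0, 0.0, 0.0]
shift [37.8, 582.6, -315.7] turn [-0.245, -0.387, -1.106]
shift [38.0, 582.5, -195.7] turn [-0.245, -0.387, -1.106]
[0.60906669 0.25377828 0.20597381]
```

Emit:
carry_out:
  moves:
    - [36,[0,0,-260],[0,0,0]]
    - [36,[0,0,-260],[0,0,0]]
    - [36,[0,0,-260],[0,0,0]]
    - [36,[0,0,-260],[0,0,0]]
    - [36,[0,0,-260],[0,0,0]]
    - [36,[38,582,-316],[-0.245,-0.387,-1.106]]
    - [36,[38,582,-316],[-0.245,-0.387,-1.106]]
    - [36,[38,582,-316],[-0.245,-0.387,-1.106]]

```text
clock: 7.25
eef_pos: [0.5273, -0.1718, 0.2758]
tool_rot: [-0.085, 0.993, 0.037, 0.078]
ft_force: [0.2, 0.8, -2.3]
grip_width: 0.0417
grasp_force: 30.0
```

Run:
```python
from h import *
p,R=pocket(1,.042,.10,.0245,.0098); go(p+[0,0,.12],R); loc(1,.0245,.0098)
```

```text
shift [-156.7, 407.1, -0.5] turn [-0.151, -0.242, -0.685]Traceback (most recent call last):
  File "<stdin>", line 2, in <module>
  File "h.py", line 33, in loc
    print("t",o["clock"].round(2),"sig %.1f lat %.1f h %.1f"%(-d[0],d[1],-d[2]),"roterr",np.round(Ro.from_matrix(R.T@Rm).as_rotvec(),3),"force upslope %.1f lat %.1f normal %.1f"%(-f[0],f[1],-f[2]),"gw",o["grip_width"].round(4),o["grasp_force"].round(1),"q",o["qpos"].round(2))
              ^^^^^^^^^^^^^^^^
AttributeError: 'float' object has no attribute 'round'
```

Emit:
carry_out:
  moves:
    - [36,[-150,385,0],[-0.14,-0.22,-0.63]]
    - [36,[-150,385,0],[-0.14,-0.22,-0.63]]
    - [36,[-150,385,0],[-0.14,-0.22,-0.63]]
    - [36,[-150,385,0],[-0.14,-0.22,-0.63]]
    - [36,[-150,385,0],[-0.14,-0.22,-0.63]]
    - [36,[-150,385,0],[-0.14,-0.22,-0.63]]
    - [36,[-150,385,0],[-0.14,-0.22,-0.63]]
    - [36,[-150,385,0],[-0.14,-0.22,-0.63]]

```text
clock: 8.05
eef_pos: [0.606, 0.2171, 0.3203]
tool_rot: [-0.385, 0.9, 0.087, 0.185]
ft_force: [1.6, 0.0, -1.3]
grip_width: 0.0416
grasp_force: 30.0
```

```bash
sed -i 's/o\["clock"\].round(2)/round(float(o["clock"]),2)/; s/o\["grip_width"\].round(4),o\["grasp_force"\].round(1)/round(float(o["grip_width"]),4),round(float(o["grasp_force"]),1)/' h.py
python3 - <<'E'
from h import *
p,R=pocket(1,.042,.10,.0245,.0098); go(p+[0,0,.12],R); go(p,R); loc(1,.0245,.0098)
E
```

```text
shift [-28.5, 23.1, 6.6] turn [-0.012, -0.025, -0.061]
shift [19.5, 21.4, 116.6] turn [-0.012, -0.025, -0.061]
t 8.05 sig 63.1 lat -21.3 h 216.3 roterr [0.012 0.025 0.061] force upslope 0.4 lat -1.2 normal -1.6 gw 0.0416 30.0 q [-0.5   0.15  0.23  1.76 -0.32  0.91  2.26]
```

Emit:
carry_out:
  moves:
    - [36,[18,20,115],[-0.012,-0.025,-0.06]]
    - [36,[18,20,115],[-0.012,-0.025,-0.06]]
    - [36,[18,20,115],[-0.012,-0.025,-0.06]]
    - [36,[18,20,115],[-0.012,-0.025,-0.06]]
    - [36,[18,20,115],[-0.012,-0.025,-0.06]]
    - [36,[18,20,115],[-0.012,-0.025,-0.06]]

```text
clock: 8.65
eef_pos: [0.6128, 0.2516, 0.2109]
tool_rot: [-0.412, 0.885, 0.091, 0.199]
ft_force: [-0.2, -0.6, -1.3]
grip_width: 0.0415
grasp_force: 30.0
```

Run:
```python
from h import *
loc(1,.0245,.0098); p,R=pocket(1,.042,.04,.0245,.0098);go(p,R)
c=camera("wrist"); save(c,"w2"); t=camera("top"); save({"img":cv2.resize(t["img"][110:260,110:310],None,fx=4,fy=4,interpolation=cv2.INTER_CUBIC)},"t2")
Rm=tool(YAW,25)
o=get_obs();Rm=Ro.from_quat(o["tool_rot"]).as_matrix()
for cc,n in((c,"wrist"),(t,"top")):
    for d in cut_out("red_jar",n)[:2]:
        q=pts(cc,d["pixels"]); l=(q-o["eef_pos"])@Rm*1000; print(n,d["score"],d["pixel"],len(l),np.percentile(l,[2,50,98],axis=0).round(1).tolist())
```

```text
t 8.65 sig 44.7 lat -4.2 h 104.1 roterr [ 0.002 -0.005  0.001] force upslope -1.1 lat -0.3 normal -0.9 gw 0.0415 30.0 q [-0.49  0.26  0.18  1.89 -0.45  0.65  2.43]
shift [3.1, 4.3, 64.1] turn [-0.002, 0.005, -0.001]
wrist 0.69 [279.5, 191.2] 18826 [[-30.1, -20.6, -33.0], [42.2, -0.7, -31.7], [83.6, 19.2, -29.6]]
top 0.71 [168.1, 167.4] 239 [[-44.0, -27.8, -12.4], [-30.9, -8.6, 121.9], [166.2, 31.0, 250.8]]
top 0.44 [168.3, 170.1] 81 [[-32.9, -23.2, -35.8], [-29.9, -3.8, -31.1], [-23.5, 16.1, 1.7]]
```

View pics/w2.png

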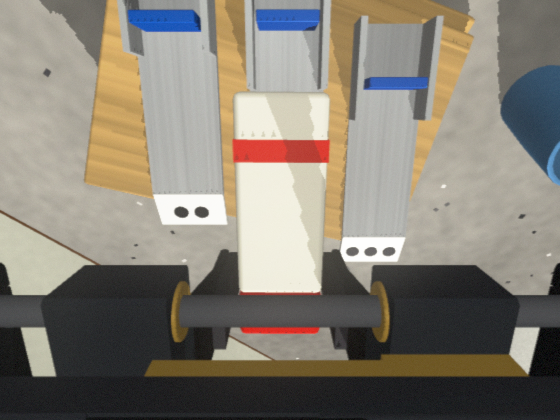

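The jar hangs aligned over pocket 1 (base end at (280,95), walls at (250,50) and (325,50)). I descend and check the lateral offset against the walls.

Emit:
carry_out:
  moves:
    - [36,[3,4,64],[-0.002,0.005,0]]
    - [36,[3,4,64],[-0.002,0.005,0]]
    - [36,[3,4,64],[-0.002,0.005,0]]
    - [36,[3,4,64],[-0.002,0.005,0]]

```text
clock: 9.25
eef_pos: [0.6245, 0.2733, 0.1503]
tool_rot: [-0.413, 0.885, 0.092, 0.195]
ft_force: [0.2, -0.2, -1.4]
grip_width: 0.0416
grasp_force: 30.0
```

```bash
cat >> h.py <<'E'
def walls(k,along,tip,jar):
    """lateral of pocket walls, foot and jar in the nominal pocket frame, by wrist camera (mm): s up slope from home, l lateral, h off floor"""
    c=camera("wrist"); R=tool(YAW,25); U,V,N=-R[:,0],R[:,1],-R[:,2]
    P=pts(c,np.ones(c["range_z"].shape,bool))-HOME[k]; s,l,h=(P@np.c_[U,V,N]*1000).T
    F=(abs(l)<20)&(s>-40)&(s<40)&(abs(h)<8)
    f0=np.median(h[F]) if F.sum()>20 else 0
    w=(h-f0>23)&(h-f0<29)&(s>-40)&(s<40)
    a=w&(abs(l-27.5)<6); b=w&(abs(l+27.5)<6)
    print("floor h",round(float(f0),1),F.sum(),"wall L",l[a].mean().round(1),a.sum(),"R",l[b].mean().round(1),b.sum(),"mid",((l[a].mean()+l[b].mean())/2).round(2),"walls s",np.percentile(s[a|b],[1,99]).round(1))
    ft=(h-f0>26)&(h-f0<33)&(abs(l)<17)&(s>-40)&(s<45); 
    if ft.sum()>10: print("foot s",np.percentile(s[ft],[3,97]).round(1),ft.sum())
    for d in cut_out(jar,"wrist")[:1]:
        P=pts(c,d["pixels"])-HOME[k]; q=P@np.c_[U,V,N]*1000; top=q[abs(q[:,2]-np.median(q[:,2]))<4]
        e=np.percentile(top,[1,50,99],axis=0).round(1)
        r=cv2.minAreaRect(top[:,:2].astype(np.float32)); print("jar",d["score"],"base s",e[0,0],"lat lo/hi",e[0,1],e[2,1],"mid",(e[0,1]+e[2,1])/2,"top h",e[1,2],"slope",np.polyfit(top[:,0],top[:,2],1)[0].round(3),"rect ang",round(r[2],1))
    return c
E
python3 - <<'E'
from h import *
loc(1,.0245,.0098); p,R=pocket(1,.042,.004,.0245,.0098);go(p,R); walls(1,.0245,.0098,"red_jar")
E
```

```text
t 9.25 sig 41.0 lat 0.7 h 39.1 roterr [-0.001  0.002  0.001] force upslope -0.6 lat -0.3 normal -1.2 gw 0.0416 30.0 q [-0.49  0.36  0.14  1.91 -0.51  0.55  2.47]
shift [-1.1, -0.8, 35.1] turn [0.001, -0.002, -0.001]
floor h -0.0 5038 wall L 27.7 868 R -27.0 877 mid 0.37 walls s [-8.1 36.4]
foot s [-7.1 -6. ] 292
jar 0.57 base s 41.2 lat lo/hi -19.9 20.8 mid 0.45000000000000107 top h 80.7 slope -0.001 rect ang 89.9
```

Emit:
carry_out:
  moves:
    - [36,[0,0,16],[0,0,0]]
    - [36,[0,0,30],[0,0,0]]
    - [36,[0,0,34],[0,0,0]]
    - [36,[0,0,36],[0,0,0]]
    - [36,[0,0,36],[0,0,0]]

```text
clock: 9.85
eef_pos: [0.6334, 0.2854, 0.1162]
tool_rot: [-0.413, 0.885, 0.092, 0.194]
ft_force: [-0.8, -0.5, -1.8]
grip_width: 0.0417
grasp_force: 30.0
```

Run:
```python
from h import *
loc(1,.0245,.0098)
```

```text
t 9.85 sig 40.2 lat 1.7 h 1.8 roterr [-0.002  0.004  0.001] force upslope -1.6 lat 0.3 normal -1.2 gw 0.0417 30.0 q [-0.47  0.42  0.11  1.9  -0.54  0.49  2.5 ]
```

Emit:
carry_out:
  moves:
    - [36,[0,-1.2,0.7],[0,0,0]]
    - [36,[0,-1.2,1.2],[0,0,0]]
    - [36,[0,-1.2,1.7],[0,0,0]]
    - [36,[0,-1.2,1.7],[0,0,0]]

```text
clock: 10.25
eef_pos: [0.6352, 0.2849, 0.1157]
tool_rot: [-0.413, 0.885, 0.092, 0.195]
ft_force: [0.3, -1.2, -1.1]
grip_width: 0.0413
grasp_force: 30.0
```

Run:
```python
from h import *
loc(1,.0245,.0098)
```

```text
t 10.25 sig 40.7 lat -0.0 h 1.0 roterr [-0.001  0.002  0.001] force upslope -1.1 lat -1.0 normal -0.6 gw 0.0413 30.0 q [-0.47  0.42  0.11  1.9  -0.55  0.49  2.51]
```

Emit:
carry_out:
  moves:
    - [36,[0,0,0.6],[0,0,0]]
    - [36,[0,0,1.2],[0,0,0]]
    - [36,[0,0,1.2],[0,0,0]]

```text
clock: 10.55
eef_pos: [0.6353, 0.285, 0.1153]
tool_rot: [-0.413, 0.885, 0.092, 0.195]
ft_force: [-5.2, -3.6, 6.5]
grip_width: 0.0416
grasp_force: 30.0
```

Run:
```python
from h import *
loc(1,.0245,.0098)
```

```text
t 10.55 sig 40.6 lat -0.1 h 0.6 roterr [-0.002  0.003  0.001] force upslope -2.8 lat 1.7 normal 8.5 gw 0.0416 30.0 q [-0.47  0.43  0.11  1.9  -0.55  0.49  2.51]
```

Emit:
carry_out:
  moves:
    - [36,[0,0,-0.5],[0,0,0]]
    - [36,[5,0,-0.5],[0,0,0]]
    - [36,[10,0,-0.5],[0,0,0]]
    - [36,[15,0,-0.5],[0,0,0]]
    - [36,[20,0,-0.5],[0,0,0]]
    - [36,[25,0,-0.5],[0,0,0]]
    - [36,[30,0,-0.5],[0,0,0]]
    - [36,[36,0,-0.5],[0,0,0]]

```text
clock: 11.35
eef_pos: [0.6144, 0.2604, 0.0999]
tool_rot: [-0.413, 0.885, 0.092, 0.195]
ft_force: [0.2, 0.5, 4.7]
grip_width: 0.0415
grasp_force: 30.0
```

Run:
```python
from h import *
loc(1,.0245,.0098)
```

```text
t 11.35 sig 4.8 lat 0.1 h 0.3 roterr [-0.001  0.002  0.   ] force upslope 2.5 lat 0.2 normal 4.0 gw 0.0415 30.0 q [-0.41  0.41  0.06  1.97 -0.58  0.44  2.58]
```

Emit:
carry_out:
  moves:
    - [36,[3,0,0],[0,0,0]]
    - [36,[6,0,0],[0,0,0]]
    - [36,[8,0,0],[0,0,0]]
    - [36,[10,0,0],[0,0,0]]
    - [36,[12,0,0],[0,0,0]]
    - [36,[14,0,0],[0,0,0]]

```text
clock: 11.95
eef_pos: [0.608, 0.253, 0.0956]
tool_rot: [-0.413, 0.884, 0.092, 0.197]
ft_force: [5.6, 5.9, 4.7]
grip_width: 0.0414
grasp_force: 30.0
```

Run:
```python
from h import *
loc(1,.0245,.0098)
```

```text
t 11.95 sig -5.8 lat 0.3 h 0.5 roterr [-0.    -0.003 -0.001] force upslope 9.4 lat -0.5 normal 0.8 gw 0.0414 30.0 q [-0.37  0.4   0.03  2.   -0.58  0.42  2.6 ]
```

Emit:
carry_out:
  moves:
    - [36,[1.5,0,0],[0,0,0]]
    - [36,[3,0,0],[0,0,0]]
    - [36,[4.5,0,0],[0,0,0]]
    - [36,[6,0,0],[0,0,0]]
    - [36,[6,0,0],[0,0,0]]

```text
clock: 12.45
eef_pos: [0.6047, 0.249, 0.0932]
tool_rot: [-0.413, 0.884, 0.092, 0.197]
ft_force: [4.9, 5.2, 4.7]
grip_width: 0.0414
grasp_force: 30.0
```

Run:
```python
from h import *
loc(1,.0245,.0098)
```

```text
t 12.45 sig -11.5 lat 0.3 h 0.5 roterr [-0.    -0.003 -0.001] force upslope 8.5 lat -0.4 normal 1.3 gw 0.0414 30.0 q [-0.35  0.4   0.01  2.01 -0.58  0.41  2.6 ]
```

Plate is sliding at about 8.5 N. I push on in small steps to the stop.

Emit:
carry_out:
  moves:
    - [36,[1,0,0],[0,0,0]]
    - [36,[2,0,0],[0,0,0]]
    - [36,[3,0,0],[0,0,0]]
    - [36,[3.5,0,0],[0,0,0]]
    - [36,[3.5,0,0],[0,0,0]]

```text
clock: 12.95
eef_pos: [0.6028, 0.2468, 0.0919]
tool_rot: [-0.413, 0.884, 0.092, 0.198]
ft_force: [5.5, 6.9, 5.4]
grip_width: 0.0412
grasp_force: 30.0
```

Run:
```python
from h import *
loc(1,.0245,.0098)
```

```text
t 12.95 sig -14.7 lat 0.3 h 0.6 roterr [-0.    -0.003 -0.002] force upslope 10.2 lat 0.2 normal 1.2 gw 0.0412 30.0 q [-0.34  0.4   0.    2.01 -0.58  0.4   2.61]
```

Emit:
carry_out:
  moves:
    - [36,[0.7,0,0],[0,0,0]]
    - [36,[1.4,0,0],[0,0,0]]
    - [36,[1.4,0,0],[0,0,0]]

```text
clock: 13.25
eef_pos: [0.6022, 0.2462, 0.0916]
tool_rot: [-0.413, 0.884, 0.092, 0.198]
ft_force: [5.1, 7.5, 6.2]
grip_width: 0.0414
grasp_force: 30.0
```

Run:
```python
from h import *
loc(1,.0245,.0098)
```

```text
t 13.25 sig -15.6 lat 0.4 h 0.7 roterr [-0.    -0.004 -0.002] force upslope 10.8 lat 0.9 normal 1.8 gw 0.0414 30.0 q [-0.34  0.4  -0.    2.02 -0.58  0.4   2.61]
```

Emit:
carry_out:
  moves:
    - [36,[0.7,0,0],[0,0,0]]
    - [36,[1.4,0,0],[0,0,0]]
    - [36,[1.4,0,0],[0,0,0]]

```text
clock: 13.55
eef_pos: [0.6022, 0.246, 0.0918]
tool_rot: [-0.413, 0.884, 0.092, 0.199]
ft_force: [6.6, 8.9, 5.5]
grip_width: 0.0413
grasp_force: 30.0
```

Run:
```python
from h import *
loc(1,.0245,.0098)
```

```text
t 13.55 sig -15.7 lat 0.3 h 0.9 roterr [ 0.    -0.006 -0.002] force upslope 12.3 lat 0.6 normal 0.3 gw 0.0413 30.0 q [-0.33  0.4  -0.01  2.02 -0.58  0.4   2.61]
```

Emit:
carry_out:
  moves:
    - [36,[1,0,0],[0,0,0]]
    - [36,[1.5,0,0],[0,0,0]]
    - [36,[1.5,0,0],[0,0,0]]

```text
clock: 13.85
eef_pos: [0.6021, 0.2459, 0.0919]
tool_rot: [-0.413, 0.884, 0.092, 0.2]
ft_force: [8.2, 10.0, 6.0]
grip_width: 0.0415
grasp_force: 30.0
```

Run:
```python
from h import *
loc(1,.0245,.0098)
```

```text
t 13.85 sig -15.7 lat 0.3 h 1.1 roterr [ 0.001 -0.008 -0.003] force upslope 14.3 lat 0.1 normal -0.1 gw 0.0415 30.0 q [-0.33  0.4  -0.01  2.02 -0.58  0.4   2.61]
```

Emit:
carry_out:
  moves:
    - [36,[-3,0,0],[0,0,0]]
    - [58,[-4,0,0],[0,0,0]]
    - [58,[-4,0,0],[0,0,0]]
    - [58,[-4,0,0],[0,0,0]]
    - [58,[-4,0,-40],[0,0,0]]
    - [58,[-4,0,-80],[0,0,0]]
    - [58,[-4,0,-120],[0,0,0]]
    - [58,[-4,0,-160],[0,0,0]]

```text
clock: 14.65
eef_pos: [0.5556, 0.1906, 0.2346]
tool_rot: [-0.412, 0.886, 0.092, 0.193]
ft_force: [0.2, 0.8, 0.1]
grip_width: 0.0578
grasp_force: 0.0
```

Run:
```python
from h import *
loc(1,.0245,.0098); c=walls(1,.0245,.0098,"red_jar"); save(c,"w3")
# yellow: half-turned grasp
Rz=np.diag([-1,-1,1.]); R=tool(-25.4,0)@Rz; go([.5,-.05,.35],R); go([.5,-.05,.35],tool(-25.4,0))
```

```text
t 14.65 sig -20.9 lat 0.4 h 160.9 roterr [-0.003  0.006  0.002] force upslope 0.7 lat 0.3 normal -0.2 gw 0.0578 0.0 q [-0.37  0.13  0.11  1.99 -0.41  0.71  2.46]
floor h -0.3 653 wall L 27.7 470 R -27.1 469 mid 0.31 walls s [-37.2  36.1]
foot s [-23.6 -16.7] 333
jar 0.94 base s -15.0 lat lo/hi -20.5 20.4 mid -0.05000000000000071 top h 41.9 slope -0.001 rect ang 89.9
shift [153.5, -110.1, -193.8] turn [-0.403, 0.307, -1.795]
shift [153.5, -110.1, -193.8] turn [0.286, 0.376, 1.291]
```

View pics/w3.png

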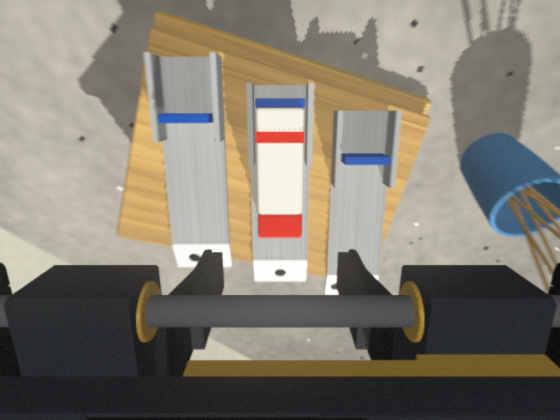

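Red is home (base at about -15.5 mm, lateral about 0). Joint 7 ran close to its limit, so yellow and green get a half-turned grasp. First I measure pockets 2 and 3 from this view.

Run:
```python
from h import *
walls(2,0,0,"red_jar"); walls(3,0,0,"red_jar")
go([.5,-.05,.35],tool(-25.4,0));
```

```text
floor h -0.0 3318 wall L 28.1 562 R -26.6 605 mid 0.74 walls s [-37.   35.5]
foot s [12.4 19.2] 337
jar 0.96 base s 8.4 lat lo/hi 63.4 104.6 mid 84.0 top h 30.9 slope -0.0 rect ang 89.8
floor h -0.3 2541 wall L 27.7 476 R -27.0 439 mid 0.37 walls s [-36.3  36.5]
foot s [ 5.4 12.8] 310
jar 0.73 base s -35.4 lat lo/hi -29.4 29.7 mid 0.15000000000000036 top h -0.2 slope -0.001 rect ang 0.1
shift [152.2, -112.0, -199.4] turn [0.286, 0.363, 1.294]
```

Emit:
carry_out:
  moves:
    - [58,[0,0,-60],[0,0,0]]
    - [58,[50,-35,-125],[0.02,0.03,0.1]]
    - [58,[150,-110,-190],[0.286,0.376,1.29]]
    - [58,[150,-110,-190],[0.286,0.376,1.29]]
    - [58,[150,-110,-190],[0.286,0.376,1.29]]
    - [58,[150,-110,-190],[0.286,0.376,1.29]]
    - [58,[150,-110,-190],[0.286,0.376,1.29]]
    - [58,[150,-110,-190],[0.286,0.376,1.29]]

```text
clock: 15.75
eef_pos: [0.5025, -0.045, 0.3425]
tool_rot: [0.05, 0.997, 0.025, 0.051]
ft_force: [0.3, 0.9, -0.2]
grip_width: 0.058
grasp_force: 0.0
```

Run:
```python
from h import *
o=get_obs(); print(o["eef_pos"],o["qpos"].round(2)); go([.5,-.08,.3],tool(-70,0));
```

```text
[ 0.5025241  -0.04500053  0.34252871] [-0.22  0.02  0.26  1.8  -0.06  1.23  1.53]
shift [3.1, -37.3, 40.5] turn [0.104, 0.058, 1.119]
```

Emit:
carry_out:
  moves:
    - [58,[0,-35,0],[0.104,0.058,1.12]]
    - [58,[0,-35,0],[0.104,0.058,1.12]]
    - [58,[0,-35,0],[0.104,0.058,1.12]]
    - [58,[0,-35,0],[0.104,0.058,1.12]]
    - [58,[0,-35,0],[0.104,0.058,1.12]]
    - [58,[0,-35,0],[0.104,0.058,1.12]]
    - [58,[0,-35,0],[0.104,0.058,1.12]]
    - [58,[0,-35,0],[0.104,0.058,1.12]]

```text
clock: 16.55
eef_pos: [0.4997, -0.0782, 0.3397]
tool_rot: [0.572, 0.82, 0.0, -0.0]
ft_force: [1.3, 0.2, -0.7]
grip_width: 0.0578
grasp_force: 0.0
```

Run:
```python
from h import *
o=get_obs(); print(o["eef_pos"],o["qpos"].round(2)); go([.5,-.1,.3],tool(-135,0));
```

```text
[ 0.49972606 -0.07821752  0.33971491] [-0.22  0.08  0.32  1.73 -0.03  1.33  0.46]
shift [-20.6, -7.3, 39.7] turn [-0.0, -0.001, 1.139]
```

Emit:
carry_out:
  moves:
    - [58,[-20,-7,0],[0,0,1.19]]
    - [58,[-20,-7,0],[0,0,1.19]]
    - [58,[-20,-7,0],[0,0,1.19]]
    - [58,[-20,-7,0],[0,0,1.19]]
    - [58,[-20,-7,0],[0,0,1.19]]
    - [58,[-20,-7,0],[0,0,1.19]]
    - [58,[-20,-7,0],[0,0,1.19]]
    - [58,[-20,-7,0],[0,0,1.19]]

```text
clock: 17.35
eef_pos: [0.4999, -0.0995, 0.3398]
tool_rot: [0.934, 0.358, 0.0, -0.0]
ft_force: [0.3, -0.0, -0.4]
grip_width: 0.0578
grasp_force: 0.0
```

Run:
```python
from h import *
o=get_obs(); print(o["eef_pos"],o["qpos"].round(2)); 
c=camera("wrist")
for d in cut_out("yellow_jar","wrist")[:5]:
    p=pts(c,d["pixels"]); p=p[p[:,2]>.036]; r=cv2.minAreaRect((p[:,:2]*1000).astype(np.float32)); print(d["score"],d["pixel"],np.round(r[0],1),np.round(r[1]),round(r[2],1))
R=tool(-205.4,0); g=np.array([.473,-.1945,.028])+.025*R[:,0]
go(grasp2tcp(g+[0,0,.1],R),R); go(grasp2tcp(g,R),R)
```

```text
[ 0.49993605 -0.09948106  0.33980209] [-0.26  0.09  0.41  1.73 -0.04  1.33 -0.68]
0.92 [309.9, 216.4] [ 473.1 -192.4] [ 43. 120.] 64.7
0.87 [341.6, 345.0] [ 423.7 -241.9] [367.  43.] 60.6
0.73 [97.7, 160.7] [329.7  98.3] [ 42. 121.] 40.9
0.6 [200.3, 237.0] [336.5 -83.4] [ 42. 120.] 87.5
shift [-74.6, 75.2, 231.0] turn [-0.001, -0.001, 1.181]
shift [-74.7, 75.1, 331.0] turn [-0.001, -0.001, 1.181]
```

Emit:
carry_out:
  moves:
    - [60,[-75,75,231],[0,0,1.181]]
    - [60,[-75,75,231],[0,0,1.181]]
    - [60,[-75,75,231],[0,0,1.181]]
    - [60,[-75,75,231],[0,0,1.181]]
    - [60,[-75,75,231],[0,0,1.181]]
    - [60,[-75,75,231],[0,0,1.181]]
    - [60,[-75,75,231],[0,0,1.181]]
    - [60,[-75,75,231],[0,0,1.181]]

```text
clock: 18.25
eef_pos: [0.4952, -0.2058, 0.109]
tool_rot: [0.975, -0.221, 0.0, -0.001]
ft_force: [0.2, 0.1, -0.4]
grip_width: 0.0598
grasp_force: 0.0
```

Run:
```python
from h import *
o=get_obs(); print(o["eef_pos"],o["qpos"].round(2)); 
R=tool(-205.4,0); g=np.array([.473,-.194,.028])+.025*R[:,0]
go(grasp2tcp(g,R),R)
```

```text
[ 0.4952453  -0.20577449  0.10897324] [-0.18  0.39  0.63  1.98 -0.3   0.86 -1.4 ]
shift [-0.2, -1.0, 100.0] turn [-0.001, -0.0, -0.003]
```

Emit:
carry_out:
  moves:
    - [60,[0,-1,50],[0,0,0]]
    - [60,[0,-1,90],[0,0,0]]
    - [60,[0,-1,99],[0,0,0]]
    - [60,[0,-1,99],[0,0,0]]
    - [36,[0,-1,99],[0,0,0]]
    - [36,[0,-1,99],[0,0,0]]
    - [36,[0,-1,99],[0,0,0]]
    - [36,[0,-1,99],[0,0,0]]

```text
clock: 19.05
eef_pos: [0.4983, -0.2052, 0.0133]
tool_rot: [0.975, -0.22, 0.004, -0.001]
ft_force: [-0.4, 0.8, 5.3]
grip_width: 0.0412
grasp_force: 30.0
```

```bash
cat >> h.py <<'E'
# half-turned tool (tool x = +jar x, up slope)
HT=np.diag([-1,-1,1.])
def go2(k,sig,h,along,tip,lat,up=0):
    p,R=pocket(k,sig,h,along,tip,lat); go(p+[0,0,up],R@HT)
E
python3 - <<'E'
from h import *
o=get_obs(); print(o["eef_pos"],o["tool_rot"].round(3),o["ft_force"])
R=tool(-25.4,0); d=(o["eef_pos"]-np.array([.473,-.194,0]))@R; print("along",-d[0],"tip",o["eef_pos"][2])
go2(2,.045,.10,-d[0],o["eef_pos"][2],.0005,.10)
E
```

```text
[ 0.49827043 -0.20523783  0.0133192 ] [ 0.975 -0.22   0.004 -0.001] [-0.37271497  0.76150328  5.26961667]
along 0.027647965486390647 tip 0.013319202515429118
shift [-19.5, -421.0, -297.1] turn [0.288, 0.363, -1.293]
```

Emit:
carry_out:
  moves:
    - [36,[0,0,-200],[0,0,0]]
    - [36,[0,0,-200],[0,0,0]]
    - [36,[0,0,-200],[0,0,0]]
    - [36,[-10,-80,-240],[0.03,0.04,-0.14]]
    - [36,[-20,-421,-297],[0.288,0.363,-1.293]]
    - [36,[-20,-421,-297],[0.288,0.363,-1.293]]
    - [36,[-20,-421,-297],[0.288,0.363,-1.293]]
    - [36,[-20,-421,-297],[0.288,0.363,-1.293]]

```text
clock: 19.85
eef_pos: [0.5816, 0.0057, 0.255]
tool_rot: [0.983, 0.134, 0.115, -0.054]
ft_force: [1.3, -0.9, -2.9]
grip_width: 0.0415
grasp_force: 30.0
```

Run:
```python
from h import *
c=camera("wrist"); save(c,"w4"); o=get_obs(); print(o["eef_pos"],o["qpos"].round(2)); Rm=Ro.from_quat(o["tool_rot"]).as_matrix()
for d in cut_out("yellow_jar","wrist")[:3]:
    l=(pts(c,d["pixels"])-o["eef_pos"])@Rm*1000; t=l[abs(l[:,2]-np.median(l[:,2]))<4]; print(d["score"],d["pixel"],len(l),np.percentile(t,[1,50,99],axis=0).round(1).tolist(),"slope",np.polyfit(t[:,0],t[:,2],1))
go2(2,.045,.10,.0276,.0133,.0005,.10); go2(2,.045,.10,.0276,.0133,.0005)
```

```text
[0.58466187 0.01447651 0.25733635] [-0.41  0.16  0.46  1.87 -0.28  0.93 -1.11]
0.55 [277.3, 258.1] 10752 [[-56.6, -12.5, -29.3], [-1.7, 7.7, -27.7], [26.6, 27.7, -24.7]] slope [-1.27414824e-03 -2.76370118e+01]
shift [128.5, -147.9, -13.7] turn [0.125, 0.163, -0.579]
shift [104.3, -140.2, 83.0] turn [0.125, 0.163, -0.579]
```

View pics/w4.png

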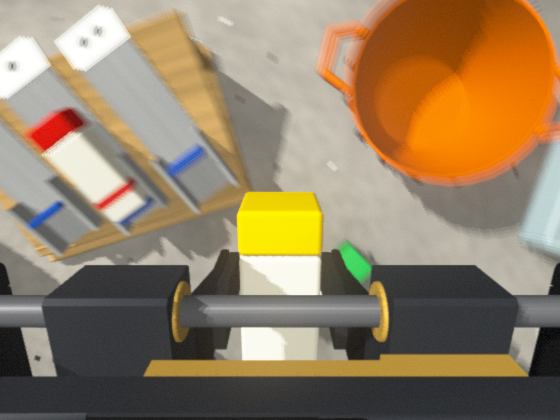

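Emit:
carry_out:
  moves:
    - [36,[128,-148,-14],[0.11,0.145,-0.52]]
    - [36,[128,-148,-14],[0.11,0.145,-0.52]]
    - [36,[128,-148,-14],[0.11,0.145,-0.52]]
    - [36,[128,-148,-14],[0.11,0.145,-0.52]]
    - [36,[120,-145,30],[0.11,0.145,-0.52]]
    - [36,[104,-140,65],[0.11,0.145,-0.52]]
    - [36,[104,-140,65],[0.11,0.145,-0.52]]
    - [36,[104,-140,65],[0.11,0.145,-0.52]]

```text
clock: 20.75
eef_pos: [0.6557, 0.1715, 0.2265]
tool_rot: [0.902, 0.38, 0.186, -0.085]
ft_force: [0.9, 0.8, -1.3]
grip_width: 0.0412
grasp_force: 30.0
```

```bash
sed -i 's/np.round(Ro.from_matrix(R.T@Rm).as_rotvec(),3)/np.round(Ro.from_matrix((R if Rm[0,0]<0 else R@HT).T@Rm).as_rotvec(),3)/' h.py
cat > jt.py <<'E'
from h import *
import sys
c=camera("wrist"); o=get_obs(); Rm=Ro.from_quat(o["tool_rot"]).as_matrix()
for d in cut_out(sys.argv[1],"wrist")[:1]:
    l=(pts(c,d["pixels"])-o["eef_pos"])@Rm*1000; t=l[abs(l[:,2]-np.median(l[:,2]))<4]; print(d["score"],d["pixel"],len(l),np.percentile(t,[1,50,99],axis=0).round(1).tolist(),"slope",np.polyfit(t[:,0],t[:,2],1).round(3))
E
python3 jt.py yellow_jar
python3 - <<'E'
from h import *
loc(2,.0276,.0135); go2(2,.045,.05,.0276,.0135,.0005)
E
```

```text
0.9 [276.6, 258.4] 10537 [[-53.2, -20.3, -28.1], [2.2, -0.6, -26.6], [30.1, 19.3, -23.6]] slope [-1.0000e-03 -2.6531e+01]
t 20.85 sig 43.9 lat -5.5 h 119.9 roterr [-0.022 -0.02   0.069] force upslope -1.4 lat 1.2 normal -1.8 gw 0.0409 30.0 q [-0.43  0.29  0.28  1.8  -0.48  0.77 -0.64]
shift [2.0, -7.6, 69.8] turn [0.022, 0.02, -0.069]
```

Emit:
carry_out:
  moves:
    - [36,[2,-7.5,40],[0.022,0.02,-0.069]]
    - [36,[2,-7.5,70],[0.022,0.02,-0.069]]
    - [36,[2,-7.5,85],[0.022,0.02,-0.069]]
    - [36,[2,-7.5,90],[0.022,0.02,-0.069]]
    - [36,[2,-7.5,90],[0.022,0.02,-0.069]]

```text
clock: 21.35
eef_pos: [0.6769, 0.2053, 0.146]
tool_rot: [0.885, 0.413, 0.195, -0.092]
ft_force: [-0.5, -0.6, -1.3]
grip_width: 0.0411
grasp_force: 30.0
```

Run:
```python
from h import *
loc(2,.0285,.0145); go2(2,.045,.004,.0285,.0145,.0005)
```

```text
t 21.35 sig 42.1 lat 1.1 h 27.2 roterr [ 0.002 -0.002  0.   ] force upslope -1.3 lat -0.0 normal -0.9 gw 0.0411 30.0 q [-0.38  0.42  0.2   1.83 -0.6   0.63 -0.47]
shift [3.0, 0.6, 23.2] turn [-0.002, 0.002, -0.0]
```

Emit:
carry_out:
  moves:
    - [36,[3,0.5,12],[0,0,0]]
    - [36,[3,0.5,20],[0,0,0]]
    - [36,[3,0.5,23],[0,0,0]]
    - [36,[3,0.5,24],[0,0,0]]
    - [36,[3,0.5,24],[0,0,0]]

```text
clock: 21.85
eef_pos: [0.6845, 0.2148, 0.1242]
tool_rot: [0.885, 0.413, 0.194, -0.092]
ft_force: [-0.3, -0.9, -1.6]
grip_width: 0.0412
grasp_force: 30.0
```

Run:
```python
from h import *
loc(2,.0285,.0145)
```

```text
t 21.85 sig 43.9 lat 1.4 h 2.3 roterr [ 0.003 -0.004  0.001] force upslope -1.5 lat -0.4 normal -1.1 gw 0.0412 30.0 q [-0.38  0.46  0.18  1.82 -0.62  0.6  -0.46]
```

Emit:
carry_out:
  moves:
    - [36,[0,0.8,0.8],[0,0,0]]
    - [36,[0,0.8,1.4],[0,0,0]]
    - [36,[0,0.8,2],[0,0,0]]
    - [36,[0,0.8,2],[0,0,0]]

```text
clock: 22.25
eef_pos: [0.6856, 0.215, 0.1225]
tool_rot: [0.885, 0.413, 0.194, -0.092]
ft_force: [-0.0, -0.4, -1.3]
grip_width: 0.0415
grasp_force: 30.0
```

Run:
```python
from h import *
loc(2,.0285,.0145)
```

```text
t 22.25 sig 43.9 lat 0.6 h 0.4 roterr [ 0.003 -0.004  0.   ] force upslope -0.8 lat -0.2 normal -1.0 gw 0.0415 30.0 q [-0.38  0.46  0.18  1.82 -0.63  0.6  -0.45]
```

Emit:
carry_out:
  moves:
    - [36,[0,0,0.7],[0,0,0]]
    - [36,[0,0,1.4],[0,0,0]]
    - [36,[0,0,1.4],[0,0,0]]

```text
clock: 22.55
eef_pos: [0.686, 0.2152, 0.1219]
tool_rot: [0.885, 0.413, 0.194, -0.092]
ft_force: [-4.2, -2.3, 3.3]
grip_width: 0.0411
grasp_force: 30.0
```

Run:
```python
from h import *
loc(2,.0285,.0145)
```

```text
t 22.55 sig 44.0 lat 0.5 h -0.3 roterr [ 0.003 -0.003  0.   ] force upslope -2.7 lat 1.7 normal 4.9 gw 0.0411 30.0 q [-0.38  0.47  0.18  1.82 -0.63  0.6  -0.45]
```

Emit:
carry_out:
  moves:
    - [36,[0,0,-0.4],[0,0,0]]
    - [36,[-4,0,-0.4],[0,0,0]]
    - [36,[-8,0,-0.4],[0,0,0]]
    - [36,[-12,0,-0.4],[0,0,0]]
    - [36,[-16,0,-0.4],[0,0,0]]
    - [36,[-20,0,-0.4],[0,0,0]]
    - [36,[-22,0,-0.4],[0,0,0]]

```text
clock: 23.25
eef_pos: [0.6723, 0.1993, 0.1116]
tool_rot: [0.885, 0.413, 0.193, -0.092]
ft_force: [-0.6, -0.5, 1.9]
grip_width: 0.0413
grasp_force: 30.0
```

Run:
```python
from h import *
loc(2,.0285,.0145)
```

```text
t 23.25 sig 20.7 lat 0.7 h -0.8 roterr [ 0.003 -0.005  0.001] force upslope 0.1 lat 0.2 normal 2.1 gw 0.0413 30.0 q [-0.35  0.46  0.16  1.87 -0.65  0.57 -0.41]
```

Emit:
carry_out:
  moves:
    - [36,[-1.5,0,0],[0,0,0]]
    - [36,[-3,0,0],[0,0,0]]
    - [36,[-4.5,0,0],[0,0,0]]
    - [36,[-6,0,0],[0,0,0]]
    - [36,[-7,0,0],[0,0,0]]
    - [36,[-7,0,0],[0,0,0]]

```text
clock: 23.85
eef_pos: [0.671, 0.1978, 0.1115]
tool_rot: [0.884, 0.413, 0.197, -0.093]
ft_force: [4.6, 4.8, 2.3]
grip_width: 0.0409
grasp_force: 30.0
```

Run:
```python
from h import *
loc(2,.0285,.0145)
```

```text
t 23.85 sig 18.8 lat 0.8 h 0.0 roterr [ 0.002  0.002 -0.001] force upslope 7.0 lat -0.5 normal -0.7 gw 0.0409 30.0 q [-0.34  0.45  0.15  1.87 -0.66  0.56 -0.39]
```

Emit:
carry_out:
  moves:
    - [36,[-1.5,0,0],[0,0,0]]
    - [36,[-3,0,0],[0,0,0]]
    - [36,[-4.5,0,0],[0,0,0]]
    - [36,[-6,0,0],[0,0,0]]
    - [36,[-7,0,0],[0,0,0]]
    - [36,[-8,0,0],[0,0,0]]
    - [36,[-8,0,0],[0,0,0]]

```text
clock: 24.55
eef_pos: [0.6666, 0.1926, 0.1085]
tool_rot: [0.884, 0.413, 0.197, -0.093]
ft_force: [5.1, 5.5, 2.9]
grip_width: 0.0416
grasp_force: 30.0
```

Run:
```python
from h import *
loc(2,.0285,.0145)
```

```text
t 24.55 sig 11.4 lat 0.8 h 0.2 roterr [ 0.002  0.002 -0.001] force upslope 8.0 lat -0.4 normal -0.6 gw 0.0416 30.0 q [-0.33  0.45  0.15  1.89 -0.66  0.55 -0.37]
```

Emit:
carry_out:
  moves:
    - [36,[-1,0,0],[0,0,0]]
    - [36,[-2,0,0],[0,0,0]]
    - [36,[-3,0,0],[0,0,0]]
    - [36,[-3.8,0,0],[0,0,0]]
    - [36,[-3.8,0,0],[0,0,0]]

```text
clock: 25.05
eef_pos: [0.665, 0.1908, 0.1076]
tool_rot: [0.884, 0.413, 0.198, -0.093]
ft_force: [5.9, 7.2, 3.9]
grip_width: 0.0412
grasp_force: 30.0
```

Run:
```python
from h import *
loc(2,.0285,.0145)
```

```text
t 25.05 sig 8.8 lat 0.8 h 0.4 roterr [ 0.001  0.004 -0.002] force upslope 10.1 lat 0.2 normal -0.4 gw 0.0412 30.0 q [-0.32  0.45  0.14  1.89 -0.67  0.55 -0.37]
```

Emit:
carry_out:
  moves:
    - [36,[-1,0,0],[0,0,0]]
    - [36,[-2,0,0],[0,0,0]]
    - [36,[-3,0,0],[0,0,0]]
    - [36,[-3,0,0],[0,0,0]]

```text
clock: 25.45
eef_pos: [0.6648, 0.1905, 0.108]
tool_rot: [0.884, 0.413, 0.2, -0.093]
ft_force: [7.6, 9.9, 5.0]
grip_width: 0.0411
grasp_force: 30.0
```

Run:
```python
from h import *
loc(2,.0285,.0145)
```

```text
t 25.45 sig 8.6 lat 0.8 h 0.9 roterr [ 0.     0.008 -0.002] force upslope 13.4 lat 0.6 normal -0.8 gw 0.0411 30.0 q [-0.32  0.44  0.14  1.9  -0.67  0.55 -0.36]
```

Emit:
carry_out:
  moves:
    - [36,[4,0,0],[0,0,0]]
    - [58,[5,0,0],[0,0,0]]
    - [58,[5,0,0],[0,0,0]]
    - [58,[5,0,0],[0,0,0]]
    - [58,[5,0,-40],[0,0,0]]
    - [58,[5,0,-80],[0,0,0]]
    - [58,[5,0,-120],[0,0,0]]
    - [58,[5,0,-160],[0,0,0]]

```text
clock: 26.25
eef_pos: [0.6191, 0.1352, 0.2509]
tool_rot: [0.886, 0.412, 0.193, -0.092]
ft_force: [-0.5, 0.5, 0.6]
grip_width: 0.058
grasp_force: 0.0
```

Run:
```python
from h import *
loc(2,.0285,.0145); walls(2,0,0,"yellow_jar")
R=tool(-31,0)@HT; g=np.array([.5119,-.0575,.028])+.025*R[:,0]
go(grasp2tcp(g+[0,0,.1],R),R); go([.54,.03,.28],R)
```

```text
t 26.25 sig 4.0 lat 0.2 h 160.7 roterr [ 0.004 -0.006  0.002] force upslope 0.3 lat 0.7 normal 0.5 gw 0.058 0.0 q [-0.35  0.21  0.26  1.86 -0.49  0.82 -0.51]
floor h -0.1 644 wall L 28.4 258 R -26.4 261 mid 1.02 walls s [-21.9  36.6]
foot s [3.  6.2] 96
jar 0.96 base s 13.0 lat lo/hi -19.6 21.2 mid 0.7999999999999989 top h 41.8 slope -0.002 rect ang 89.7
shift [-255.8, 62.9, 42.8] turn [-0.307, -0.366, 1.386]
shift [-109.7, 3.8, -77.7] turn [-0.307, -0.366, 1.386]
```

Emit:
carry_out:
  moves:
    - [58,[-110,4,-78],[-0.307,-0.366,1.386]]
    - [58,[-110,4,-78],[-0.307,-0.366,1.386]]
    - [58,[-110,4,-78],[-0.307,-0.366,1.386]]
    - [58,[-110,4,-78],[-0.307,-0.366,1.386]]
    - [58,[-240,60,0],[-0.307,-0.366,1.386]]
    - [58,[-250,63,10],[-0.307,-0.366,1.386]]
    - [58,[-250,63,10],[-0.307,-0.366,1.386]]
    - [58,[-250,63,10],[-0.307,-0.366,1.386]]

```text
clock: 27.15
eef_pos: [0.5215, -0.0769, 0.1324]
tool_rot: [0.989, -0.146, 0.031, -0.015]
ft_force: [-0.5, 0.1, 0.7]
grip_width: 0.0579
grasp_force: 0.0
```

Run:
```python
from h import *
o=get_obs(); print(o["eef_pos"],o["qpos"].round(2)); 
c=camera("top")
for d in cut_out("green_jar","top")[:2]:
    p=pts(c,d["pixels"]); p=p[p[:,2]>.036]; r=cv2.minAreaRect((p[:,:2]*1000).astype(np.float32)); print(d["score"],d["pixel"],np.round(r[0],1),np.round(r[1]),round(r[2],1))
R=tool(-31,0)@HT; g=np.array([.5119,-.0575,.028])+.025*R[:,0]
go(grasp2tcp(g+[0,0,.08],R),R)
```

```text
[ 0.52146385 -0.07690665  0.13239527] [-0.33  0.29  0.49  2.02 -0.23  0.82 -1.57]
shift [6.0, -6.6, 44.2] turn [-0.046, -0.052, 0.253]
```

Emit:
carry_out:
  moves:
    - [60,[6,-6.5,30],[-0.046,-0.052,0.253]]
    - [60,[6,-6.5,40],[-0.046,-0.052,0.253]]
    - [60,[6,-6.5,40],[-0.046,-0.052,0.253]]
    - [60,[6,-6.5,40],[-0.046,-0.052,0.253]]
    - [60,[6,-6.5,40],[-0.046,-0.052,0.253]]

```text
clock: 27.75
eef_pos: [0.5361, -0.0689, 0.0983]
tool_rot: [0.964, -0.265, 0.005, -0.003]
ft_force: [-0.1, 0.0, -0.7]
grip_width: 0.0599
grasp_force: 0.0
```

```bash
python3 - <<'E'
from h import *
o=get_obs(); print(o["eef_pos"],o["qpos"].round(2)); 
R=tool(-30.8,0)@HT; g=np.array([.5119,-.0575,.028])+.025*R[:,0]
go(grasp2tcp(g,R),R)
E
python3 jt.py green_jar
```

```text
[ 0.53614831 -0.06887679  0.09832553] [-0.37  0.39  0.53  1.99 -0.27  0.82 -1.79]
shift [-2.3, 3.3, 89.3] turn [-0.008, -0.007, 0.002]
0.59 [280.1, 232.4] 6879 [[-59.3, -19.0, 55.0], [-10.8, 1.4, 56.7], [31.5, 21.5, 59.7]] slope [1.2000e-02 5.6935e+01]
```

Emit:
carry_out:
  moves:
    - [60,[-2,2,45],[-0.008,-0.007,0]]
    - [60,[-2,2,80],[-0.008,-0.007,0]]
    - [60,[-2,2,88],[-0.008,-0.007,0]]
    - [60,[-2,2,88],[-0.008,-0.007,0]]
    - [36,[-2,2,88],[-0.008,-0.007,0]]
    - [36,[-2,2,88],[-0.008,-0.007,0]]
    - [36,[-2,2,88],[-0.008,-0.007,0]]
    - [36,[-2,2,88],[-0.008,-0.007,0]]

```text
clock: 28.65
eef_pos: [0.5349, -0.0695, 0.0105]
tool_rot: [0.964, -0.265, 0.0, 0.001]
ft_force: [-0.9, -0.2, 6.3]
grip_width: 0.0413
grasp_force: 30.0
```

Run:
```python
from h import *
o=get_obs(); print(o["eef_pos"],o["tool_rot"].round(3),o["ft_force"])
R=tool(-30.8,0); d=(o["eef_pos"]-np.array([.5119,-.0575,0]))@R; print("along",-d[0],"tip",o["eef_pos"][2])
go2(3,.043,.10,-d[0],o["eef_pos"][2],.0004,.10)
```

```text
[ 0.53494824 -0.06946952  0.01047759] [ 0.964 -0.265  0.     0.001] [-0.90639352 -0.17932954  6.29773599]
along 0.025926420705731566 tip 0.010477586036418511
shift [-180.1, -355.9, -297.6] turn [0.309, 0.361, -1.386]
```

Emit:
carry_out:
  moves:
    - [36,[0,0,-200],[0,0,0]]
    - [36,[0,0,-200],[0,0,0]]
    - [36,[0,0,-200],[0,0,0]]
    - [36,[-40,-70,-250],[0.03,0.04,-0.14]]
    - [36,[-180,-356,-310],[0.309,0.361,-1.386]]
    - [36,[-180,-356,-310],[0.309,0.361,-1.386]]
    - [36,[-180,-356,-310],[0.309,0.361,-1.386]]
    - [36,[-180,-356,-310],[0.309,0.361,-1.386]]

```text
clock: 29.45
eef_pos: [0.548, 0.1537, 0.261]
tool_rot: [0.989, 0.089, 0.108, -0.05]
ft_force: [1.5, -0.2, -2.8]
grip_width: 0.0411
grasp_force: 30.0
```

Run:
```python
from h import *
o=get_obs(); print(o["eef_pos"],o["qpos"].round(2))
go2(3,.043,.10,.026,.0105,.0004,.10); go2(3,.043,.10,.026,.0105,.0004)
```

```text
[0.5479501  0.15366682 0.26097452] [-0.66  0.11  0.38  1.9  -0.12  0.91 -1.62]
shift [53.2, -172.5, -21.8] turn [0.15, 0.176, -0.672]
shift [31.0, -164.6, 75.3] turn [0.15, 0.176, -0.672]
```

Emit:
carry_out:
  moves:
    - [36,[53,-170,-35],[0.14,0.165,-0.62]]
    - [36,[53,-170,-35],[0.14,0.165,-0.62]]
    - [36,[53,-170,-35],[0.14,0.165,-0.62]]
    - [36,[53,-170,-35],[0.14,0.165,-0.62]]
    - [36,[42,-168,20],[0.14,0.165,-0.62]]
    - [36,[31,-164,60],[0.14,0.165,-0.62]]
    - [36,[31,-164,60],[0.14,0.165,-0.62]]
    - [36,[31,-164,60],[0.14,0.165,-0.62]]

```text
clock: 30.25
eef_pos: [0.5615, 0.3243, 0.2218]
tool_rot: [0.898, 0.386, 0.19, -0.089]
ft_force: [0.4, -0.2, -1.3]
grip_width: 0.0414
grasp_force: 30.0
```

```bash
python3 jt.py green_jar
python3 - <<'E'
from h import *
loc(3,.026,.0105); go2(3,.043,.03,.026,.0105,.0004)
E
```

```text
0.89 [277.4, 260.5] 11340 [[-52.2, -20.5, -31.0], [2.6, -0.0, -29.2], [30.5, 20.1, -26.1]] slope [-1.3000e-02 -2.9204e+01]
t 30.35 sig 48.7 lat -2.8 h 116.8 roterr [-0.015 -0.007  0.058] force upslope -1.0 lat -0.2 normal -2.1 gw 0.0411 30.0 q [-0.69  0.21  0.2   1.92 -0.31  0.63 -1.05]
shift [-5.3, -4.2, 86.8] turn [0.015, 0.007, -0.058]
```

Emit:
carry_out:
  moves:
    - [36,[-5,-4,40],[0.015,0.007,-0.058]]
    - [36,[-5,-4,75],[0.015,0.007,-0.058]]
    - [36,[-5,-4,86],[0.015,0.007,-0.058]]
    - [36,[-5,-4,86],[0.015,0.007,-0.058]]
    - [36,[-5,-4,86],[0.015,0.007,-0.058]]

```text
clock: 30.85
eef_pos: [0.5805, 0.3507, 0.144]
tool_rot: [0.885, 0.413, 0.195, -0.091]
ft_force: [-0.8, -0.1, -1.8]
grip_width: 0.0415
grasp_force: 30.0
```

Run:
```python
from h import *
loc(3,.0275,.012); go2(3,.043,.004,.0275,.012,.0003)
```

```text
t 30.85 sig 40.4 lat 0.5 h 28.8 roterr [ 0.001 -0.002 -0.   ] force upslope -1.3 lat 0.5 normal -1.4 gw 0.0415 30.0 q [-0.64  0.35  0.13  1.94 -0.42  0.48 -0.89]
shift [2.7, 0.3, 24.8] turn [-0.001, 0.002, 0.0]
```

Emit:
carry_out:
  moves:
    - [36,[2.5,0.5,12],[0,0,0]]
    - [36,[2.5,0.5,20],[0,0,0]]
    - [36,[2.5,1,24],[0,0,0]]
    - [36,[2.5,1,26],[0,0,0]]
    - [36,[2.5,1,27],[0,0,0]]
    - [36,[2.5,1,27],[0,0,0]]

```text
clock: 31.45
eef_pos: [0.5883, 0.36, 0.1178]
tool_rot: [0.885, 0.413, 0.193, -0.091]
ft_force: [-0.3, -0.0, -2.4]
grip_width: 0.0416
grasp_force: 30.0
```

Run:
```python
from h import *
loc(3,.0275,.012)
```

```text
t 31.45 sig 40.3 lat 0.5 h -0.1 roterr [ 0.002 -0.006  0.   ] force upslope -1.2 lat 0.2 normal -2.1 gw 0.0416 30.0 q [-0.63  0.4   0.11  1.93 -0.44  0.44 -0.87]
```

Emit:
carry_out:
  moves:
    - [36,[0,0,0.6],[0,0,0]]
    - [36,[0,0,1.2],[0,0,0]]
    - [36,[0,0,1.2],[0,0,0]]

```text
clock: 31.75
eef_pos: [0.5888, 0.3605, 0.1173]
tool_rot: [0.885, 0.413, 0.194, -0.092]
ft_force: [-2.2, -0.7, 0.2]
grip_width: 0.0414
grasp_force: 30.0
```

Run:
```python
from h import *
loc(3,.0275,.012)
```

```text
t 31.75 sig 40.7 lat 0.5 h -0.8 roterr [ 0.002 -0.005  0.   ] force upslope -1.7 lat 1.2 normal 1.0 gw 0.0414 30.0 q [-0.63  0.4   0.11  1.93 -0.45  0.44 -0.86]
```

Contact is light. I slide toward the plate (face near 12.8).

Emit:
carry_out:
  moves:
    - [36,[-4,0,0],[0,0,0]]
    - [36,[-8,0,0],[0,0,0]]
    - [36,[-12,0,0],[0,0,0]]
    - [36,[-16,0,0],[0,0,0]]
    - [36,[-20,0,0],[0,0,0]]
    - [36,[-24,0,0],[0,0,0]]
    - [36,[-26,0,0],[0,0,0]]

```text
clock: 32.45
eef_pos: [0.573, 0.3418, 0.1054]
tool_rot: [0.885, 0.413, 0.193, -0.091]
ft_force: [-0.1, 1.4, 1.1]
grip_width: 0.0414
grasp_force: 30.0
```

Run:
```python
from h import *
loc(3,.0275,.012)
```

```text
t 32.45 sig 13.5 lat 0.6 h -1.3 roterr [ 0.003 -0.006  0.   ] force upslope 1.3 lat 1.0 normal 0.6 gw 0.0414 30.0 q [-0.59  0.39  0.08  1.99 -0.47  0.4  -0.82]
```

Emit:
carry_out:
  moves:
    - [36,[-2,0,0],[0,0,0]]
    - [36,[-4,0,0],[0,0,0]]
    - [36,[-5.5,0,0],[0,0,0]]
    - [36,[-7,0,0],[0,0,0]]
    - [36,[-8.5,0,0],[0,0,0]]
    - [36,[-10,0,0],[0,0,0]]
    - [36,[-10,0,0],[0,0,0]]

```text
clock: 33.15
eef_pos: [0.5701, 0.338, 0.1044]
tool_rot: [0.885, 0.413, 0.197, -0.092]
ft_force: [3.1, 5.1, 2.5]
grip_width: 0.0418
grasp_force: 30.0
```

Run:
```python
from h import *
loc(3,.0275,.012)
```

```text
t 33.15 sig 8.7 lat 0.3 h -0.2 roterr [ 0.001  0.002 -0.   ] force upslope 6.4 lat 0.9 normal -0.2 gw 0.0418 30.0 q [-0.58  0.38  0.07  2.01 -0.48  0.38 -0.8 ]
```

Emit:
carry_out:
  moves:
    - [36,[-1,0,0],[0,0,0]]
    - [36,[-2,0,0],[0,0,0]]
    - [36,[-3,0,0],[0,0,0]]
    - [36,[-4,0,0],[0,0,0]]
    - [36,[-5,0,0],[0,0,0]]
    - [36,[-5,0,0],[0,0,0]]

```text
clock: 33.75
eef_pos: [0.5673, 0.3346, 0.1024]
tool_rot: [0.885, 0.413, 0.197, -0.092]
ft_force: [2.9, 5.9, 2.8]
grip_width: 0.0416
grasp_force: 30.0
```

Run:
```python
from h import *
loc(3,.0275,.012)
```

```text
t 33.75 sig 3.9 lat 0.3 h -0.1 roterr [ 0.001  0.002 -0.   ] force upslope 6.9 lat 1.6 normal -0.1 gw 0.0416 30.0 q [-0.57  0.38  0.06  2.02 -0.49  0.37 -0.79]
```

Emit:
carry_out:
  moves:
    - [36,[-1,0,0],[0,0,0]]
    - [36,[-2,0,0],[0,0,0]]
    - [36,[-3,0,0],[0,0,0]]
    - [36,[-3,0,0],[0,0,0]]

```text
clock: 34.15
eef_pos: [0.5664, 0.3335, 0.102]
tool_rot: [0.884, 0.413, 0.198, -0.092]
ft_force: [4.2, 7.4, 3.7]
grip_width: 0.0415
grasp_force: 30.0
```

Run:
```python
from h import *
loc(3,.0275,.012)
```

```text
t 34.15 sig 2.4 lat 0.2 h 0.1 roterr [-0.     0.004 -0.001] force upslope 9.2 lat 1.6 normal -0.1 gw 0.0415 30.0 q [-0.56  0.38  0.06  2.02 -0.49  0.37 -0.79]
```

Emit:
carry_out:
  moves:
    - [36,[-1,0,0],[0,0,0]]
    - [36,[-2,0,0],[0,0,0]]
    - [36,[-3,0,0],[0,0,0]]
    - [36,[-3.5,0,0],[0,0,0]]
    - [36,[-3.5,0,0],[0,0,0]]

```text
clock: 34.65
eef_pos: [0.5662, 0.3331, 0.1025]
tool_rot: [0.884, 0.413, 0.201, -0.093]
ft_force: [7.2, 10.4, 5.1]
grip_width: 0.0417
grasp_force: 30.0
```

Run:
```python
from h import *
loc(3,.0275,.012)
```

```text
t 34.65 sig 2.3 lat 0.2 h 0.8 roterr [-0.001  0.009 -0.001] force upslope 13.6 lat 1.2 normal -0.7 gw 0.0417 30.0 q [-0.56  0.38  0.05  2.02 -0.49  0.36 -0.78]
```

Home at 13.6 N with no further travel. Release and retract.

Emit:
carry_out:
  moves:
    - [36,[4,0,0],[0,0,0]]
    - [58,[5,0,0],[0,0,0]]
    - [58,[5,0,0],[0,0,0]]
    - [58,[5,0,0],[0,0,0]]
    - [58,[5,0,-40],[0,0,0]]
    - [58,[5,0,-80],[0,0,0]]
    - [58,[5,0,-130],[0,0,0]]
    - [58,[5,0,-180],[0,0,0]]

```text
clock: 35.45
eef_pos: [0.5144, 0.2714, 0.2627]
tool_rot: [0.886, 0.413, 0.192, -0.091]
ft_force: [0.7, 1.5, 0.0]
grip_width: 0.0582
grasp_force: 0.0
```

Emit:
carry_out:
  moves:
    - [58,[-100,60,-60],[0,0,0]]
    - [58,[-100,60,-60],[0,0,0]]
    - [58,[-100,60,-60],[0,0,0]]
    - [58,[-100,60,-60],[0,0,0]]

```text
clock: 35.85
eef_pos: [0.4869, 0.1403, 0.2752]
tool_rot: [0.887, 0.409, 0.194, -0.091]
ft_force: [0.4, 0.1, -0.4]
grip_width: 0.0579
grasp_force: 0.0
```

Run:
```python
from h import *
print(get_obs()["eef_pos"]); walls(1,0,0,"red_jar"); walls(2,0,0,"yellow_jar"); c=walls(3,0,0,"green_jar")
t=camera("side"); a=cv2.resize(t["img"][110:250,190:400],None,fx=2.6,fy=2.6,interpolation=cv2.INTER_CUBIC); save({"img":a},"s5"); save(c,"w5")
```

```text
[0.48692056 0.14028607 0.2752191 ]
floor h -0.5 130 wall L 28.5 262 R -26.4 285 mid 1.02 walls s [-36.3  36.3]
foot s [-24.1 -18.7] 134
jar 0.81 base s -13.9 lat lo/hi -20.0 20.8 mid 0.40000000000000036 top h 41.9 slope -0.002 rect ang 0.1
floor h -0.1 770 wall L 28.1 327 R -26.3 273 mid 0.93 walls s [-36.8  36.4]
foot s [2.5 7.7] 144
jar 0.84 base s -186.2 lat lo/hi 145.2 212.4 mid 178.8 top h 57.1 slope 0.297 rect ang 79.7
floor h -0.4 702 wall L 28.5 299 R -26.3 285 mid 1.11 walls s [-36.5  37. ]
foot s [-4.   2.1] 164
jar 0.92 base s 5.9 lat lo/hi -20.5 20.3 mid -0.09999999999999964 top h 41.6 slope -0.002 rect ang 0.1
```

View pics/s5.png

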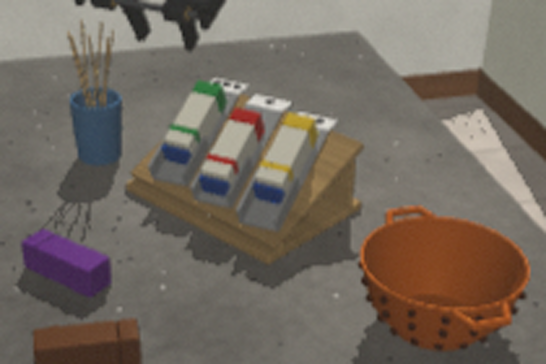

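The side view shows all three jars seated in their pockets, lids up: green near (195,120), red (235,155), yellow (290,160). The arm is clear, so I hand in.

```bash
python3 -c "
from bench import *
print(hand_in())"
```

```text
the job is handed in; nothing more can be done
None
```

I loaded the red, yellow and green jars in order into pockets 1, 2 and 3, lids up the slope, each pushed until its foot plate stopped moving at about 13–14 N; the job was handed in at about 36 s, with no verdict returned.

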